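# Key and pulley onto an inclined drive shaft

## Robot

A 6-joint arm with a two-finger parallel gripper is mounted at the origin on the work surface. World frame = base frame: x ahead of the robot, y to its left, z up, the work surface at z = 0. Lengths are in mm, angles in rad, forces in N, time in s.
With the tool pointing down it reaches from about 375 to 925 mm from the base axis. Payload 5.7 kg.
Tool frame: the origin (TCP) lies midway between the tips of the shut fingers; the grasp point (between the pads) lies behind it (manip.grip_depth is the z of the grasp point in the tool frame, in mm); z points along the fingers, y is the direction in which the jaws open and shut (so a half turn about z gives the same grasp; the last joint's range is limited). The gripper opens to 85 mm and grips with 20 to 120 N. Pads are 22 mm wide; open, the fingers measure 114 mm over their backs; the gripper's body (76 mm by 85 mm) begins 54 mm behind the grasp point. The pads swing forward as they close: fully open they stand 13 mm farther back than shut.
Start: joints at [0.986, 0.359, 1.51, -0, 1.272, -0.115], TCP at [271.613, 534.967, 231.267] pointing down, gripper open.
Joint ranges: [-2.97, 2.97], [-1.01, 2.36], [0.21, 2.38], [-0.96, 4.11], [0.2, 2.71], [-2.98, 2.98]. Speed limits (rad/s): [2.39, 2.39, 3.14, 3.14, 3.14, 3.14].

## Interface

Orientations are given as [roll, pitch, yaw] about the fixed x, y, z axes, in that order (R = Rz(yaw) Ry(pitch) Rx(roll)).
In Python, from station import manip, cams, workorder gives the robot as it stands. The module is installed in compiled form; this text tells all that it offers.
- The arm moves only by the tool arm_command, never from a script. Its argument "increments" is a list of rows, each a list of 7 numbers: the shift along the tool's x, y, z in mm, then the turn, a rotation vector about the tool's x, y, z in degrees, then the finger opening in mm, from 0 to 85.4. A call has 1 to 20 rows; each row is the pose to reach, as a shift and turn from the pose measured when the call began, along the tool's axes at that moment; what a row does not reach only later rows make up. A row lasts 1/8 s, in which the tool goes at most 62.5 mm and 10.7 degrees, less where a joint would pass 70% of its speed; a pose out of reach is approached as far as the arm can. A call with a gripper value outside its range is refused whole. The fingers move at their own pace and stop on an object; "force" is the grip in N (left out, the last holds). Time passes only in rows, so rows that repeat a pose let the fingers close. It gives the time, the measured TCP pose, the force and the opening at its end, in the units of the state.
- manip.state(): the state, without advancing time (a new reading comes with each control period).
- cams.grab_frame(name): name is "side" or "top" or "wrist"; returns a dict with "pixels" (480x640x3 uint8, blue, green, red), "range_z" (480x640 float32, mm along the optical axis (not along the pixel's ray), 0 where there is no reading), "fx", "fy", "cx", "cy" (pixels), "R" (3x3) and "t" (3): a world point X has camera coordinates R X + t; the wrist camera has in their place "T_tool_cam" (4x4, takes a point from camera to tool coordinates, whose origin is the TCP and whose axes are the flange's). Camera axes: x right, y down, z forward; pixel columns grow to the right and rows downward; lengths in mm; the calibration is good to about 2 mm. A picture is of the moment at which its call begins: read the wrist's pose just before it.
- workorder.finish_job(): hands the job in, once; it reports no verdict.
The state is a dict: "time_s": time; "qpos": joint angles; "qvel": joint speeds; "joint_efforts": joint torques, N m; "tcp_pos": TCP position; "ee_rot": TCP orientation; "contact_force": force on the tool from outside, world axes, zero at the start; "ft_torque": the same for the moment, N m; "gripper_width": opening from 0.0 (shut) to 1.0 (fully open).
Only numpy, scipy, OpenCV 4.12 (cv2) and the standard library are available. Lean on these libraries where they do the work, as an engineer would, in place of code of your own. Each camera call takes 0.05 s, during which the arm holds its last target.

## Task

Put the loose steel key into the slot in the drive unit's inclined shaft and let go of it so that it rests there, bottomed in the slot; then slide the toothed pulley onto the shaft, toothed end first and its keyway over the key, until it sits fully home against the collar, and let go. Leave the other things on the bench where they are.

Things in the scene. Friction and masses are not known exactly. Their poses are not given: they have to be found in the camera images.
- spindle: Inclined steel shaft of the drive unit, 28 mm diameter, 82 mm long. Origin: shaft axis at the flat face of its dark collar (48 mm diameter), 100 mm above the table. z: along the shaft to its free tip, 40 degrees from vertical; the lean's heading varies. x: square to the shaft, out of the slot, to the upper side (50 degrees from vertical). y: level, across the slot.
- slot_c (a point): Centre of the slot's flat floor, axes as the spindle's: at x = 4, y = 0, z = 35.5 mm of the spindle. The slot is open to +x only, 15 mm wide (y), from z = 3 to z = 68 mm of the spindle; its rims are at about x = 11 mm. A key let go in it stays there by its weight.
- tip (a point): Shaft's free tip, on the axis, axes as the spindle's, 82 mm from the collar; the last 6 mm are stepped down as a lead-in.
- drive: Fixed drive unit, origin at table height below the spindle's origin, z up; the shaft leans to -x. Base plate x = -50 to 100, y = -60 to 60 mm. A grey gearbox (90 x 90 x 60 mm) lies below the collar, square to the shaft, from 10 to 70 mm down the axis; a black motor 52 mm thick sticks out of it to y = 110 mm, all lower than 14 mm below the collar's face (along the axis).
- key_c (a point): Centre of the loose steel key, a plain bar 60 mm long (x), 12 mm wide (y), 18 mm high (z, up at the start), about 0.1 kg, same either way round. It starts lying on the wooden block. In the slot: length along the shaft, 18 mm height along the spindle's x, bottomed on the floor; its centre is then at x = 13, y = 0, z = 33 to 38 mm of the spindle, 8 mm proud of the shaft.
- pulley_c (a point): Centre (half-way up, on the bore axis) of the loose aluminium toothed pulley, 0.4 to 0.65 kg, 56 mm high: disc 100 mm diameter up to 20 mm, then a boss 58 mm diameter. Lies flat, boss up (z). Through bore 31 mm, with a keyway 16 mm wide towards its x, to 24.5 mm from the axis. Home: centre at z = 28 mm of the spindle, axes as the spindle's, boss to the tip, which stands 26 mm out.
- boss_top (a point): Centre of the boss's end face, on the bore axis, 28 mm above pulley_c; nearest the shaft's tip when the pulley is home.
- rest: Fixed flat wooden block, 110 (x) x 90 (y) x 25 mm high, on which the key lies. Origin at the centre of its underside.
- glue_gun: Bystander: white hot-glue gun lying flat, about 150 x 130 x 34 mm. Origin at table height below its barrel.
- screwdriver: Bystander: screwdriver lying on the table, along its x. Origin near its middle.
- bar: Bystander: square steel bar 130 x 22 x 22 mm on the table, too thick for the slot. Origin under its centre.
- spacer: Bystander: plain aluminium ring, 76 mm diameter, 22 mm high, no keyway. Origin under its centre.
- wrench: Bystander: wrench lying on the table, along its x. Origin near its middle.
- cup: Bystander: white mug, 80 mm diameter, 95 mm high. Origin under its centre.
Mind the look-alikes: they are no part of the job. What is shaped like the part that bears pulley_c but green or yellow is not meant.

How it is judged:
By the outcome, as a careful person would: the job done as asked, in the order asked, and still so for the second after the job is handed in, with the robot touching nothing.
It also fails if it takes over 69 s, if anything falls off the work surface, if the arm or the gripper's body presses on something with over 40 N, if the wrist force passes 120 N, or if a joint passes its speed limit or range.

## Working session

There is one attempt and no reset: what is moved stays moved. The work goes in short steps, Python scripts to look and compute and a tool call to move; the robot and the scene stay as the last step left them, time stands still between calls to the robot, and variables do not carry over. Pictures are saved under pics/ and viewed, and the job is handed in when it is done.

Besides the shell and the picture viewer there is one more tool, called after "Call:" as name(argument=value, ...), one argument or row to a line, values as JSON. arm_command: Moves the arm, as the interface text tells. Its arguments: {"type":"object","properties":{"increments":{"type":"array","items":{"type":"array","items":{"type":"number"}}},"force":{"type":"number"}},"required":["increments"]}

```bash
ls; mkdir -p pics; python3 - <<'E'
from station import manip,cams
import cv2,numpy as np
print(manip.state(), manip.grip_depth)
for n in ['side','top','wrist']:
    f=cams.grab_frame(n); cv2.imwrite(f'pics/{n}0.png',f['pixels'])
    np.savez(f'{n}0.npz',**f)
    print(n,f['fx'],f['cx'],f['cy'],f.get('R'),f.get('t'),f.get('T_tool_cam'))
E
```

```text
pics
{'time_s': 0.0, 'qpos': array([ 9.85878915e-01,  3.59516621e-01,  1.51146631e+00, -2.04345550e-05,
        1.27251356e+00, -1.15114436e-01]), 'qvel': array([-2.77730729e-04,  9.55429458e-04,  5.85588106e-05,  1.49104807e-03,
       -1.48208850e-04, -1.63167459e-03]), 'joint_efforts': array([ 1.67802493e-03, -5.27625811e+01, -2.78615624e+01, -1.67589646e-04,
        1.32632931e-02, -1.03678755e-05]), 'tcp_pos': array([271.2552576 , 534.39153098, 230.43379471]), 'ee_rot': array([-3.13969917e+00, -1.99284123e-04,  2.67179551e+00]), 'contact_force': array([-0.56599393, -0.1429271 , -0.25206687]), 'ft_torque': array([-0.04211754, -0.02176507,  0.03708437]), 'gripper_width': 0.9997732200450901} -18.700000000000003
side 448.84730494303193 320.0453105210118 237.983038620799 [[ 0.8839525  -0.46719793  0.01881685]
 [-0.24491739 -0.49692149 -0.83251697]
 [ 0.3983007   0.73129688 -0.55367989]] [-435.00590075  326.5487616   854.81320989] None
top 442.1441215924305 325.4811284376735 245.61141122280745 [[ 0.03118235 -0.99939954  0.01510696]
 [-0.98346355 -0.03337584 -0.17800423]
 [ 0.17840155 -0.00930655 -0.98391375]] [ 113.94444258  592.42295986 1402.97095919] None
wrist 366.76412616972755 321.387649845935 235.45179862890367 None None [[ 1.56468324e-04 -9.51161449e-01 -3.08693819e-01  7.90420366e+01]
 [ 9.99999659e-01  3.98952460e-04 -7.22398426e-04  3.82418746e-01]
 [ 8.10271692e-04 -3.08693601e-01  9.51161187e-01 -1.42785253e+02]
 [ 0.00000000e+00  0.00000000e+00  0.00000000e+00  1.00000000e+00]]
```

View pics/side0.png

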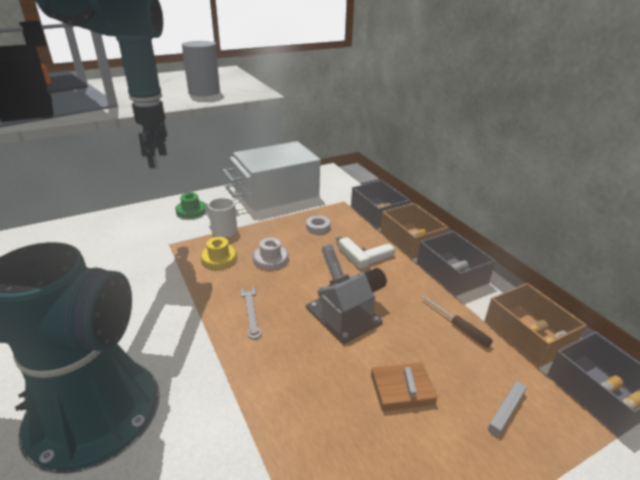

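View pics/top0.png

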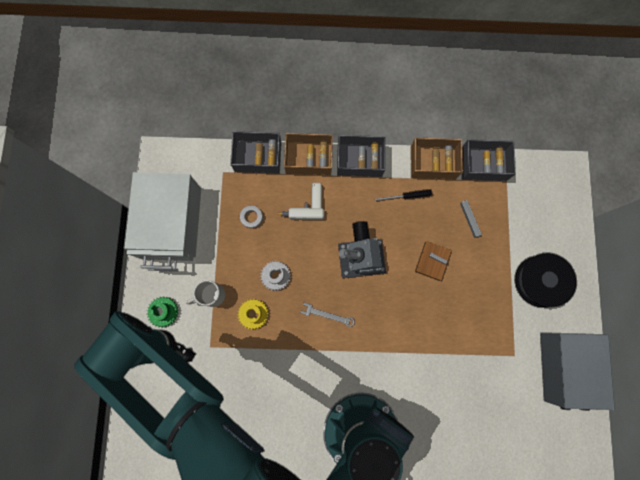

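View pics/wrist0.png

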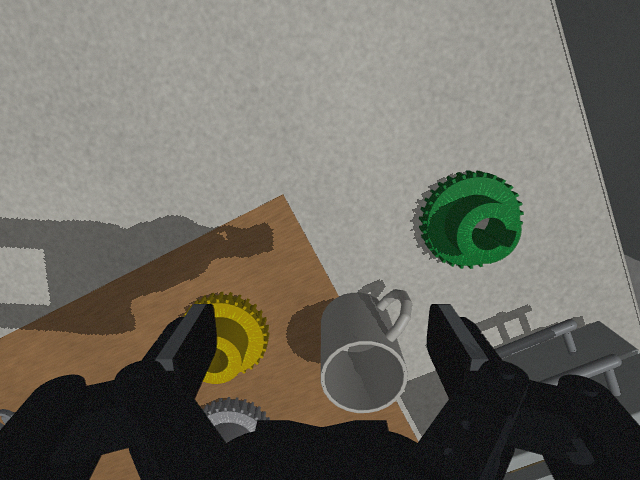

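Side view: the key is on the wooden block at (411,381), the drive at (347,300), and the grey pulley at (270,253). Yellow at (218,252) and green at (190,205) are look-alikes, and the spacer is the plain ring at (318,224). In the top view the grey pulley is at (276,276), the drive at (361,255) and the key at (438,258).

```bash
cat > h.py <<'E'
import numpy as np,cv2
from scipy.spatial.transform import Rotation as Ro
def load(n): return dict(np.load(n+'.npz',allow_pickle=True))
def world(f,u,v,d=None):
    u=np.asarray(u,float);v=np.asarray(v,float)
    z=f['range_z'][v.astype(int),u.astype(int)] if d is None else d
    c=np.stack([(u-f['cx'])/f['fx']*z,(v-f['cy'])/f['fy']*z,z],-1)
    return (c-f['t'])@f['R']
def plane(f,u,v,h):
    c=np.array([(u-f['cx'])/f['fx'],(v-f['cy'])/f['fy'],1.])
    d=f['R'].T@c;o=-f['R'].T@f['t'];return o+d*(h-o[2])/d[2]
def proj(f,X):
    c=np.asarray(X)@f['R'].T+f['t'];return np.stack([c[...,0]/c[...,2]*f['fx']+f['cx'],c[...,1]/c[...,2]*f['fy']+f['cy']],-1)
E
python3 - <<'E'
from h import *
f=load('top0')
im=f['pixels']
a=cv2.resize(im[220:310,240:300],None,fx=6,fy=6,interpolation=cv2.INTER_CUBIC)
b=cv2.resize(im[215:290,330:460],None,fx=6,fy=6,interpolation=cv2.INTER_CUBIC)
cv2.imwrite('pics/ca.png',a);cv2.imwrite('pics/cb.png',b)
s=load('side0');cv2.imwrite('pics/cs.png',cv2.resize(s['pixels'][230:410,240:450],None,fx=3.8,fy=3.3,interpolation=cv2.INTER_CUBIC))
for n,u,v in [('table',400,330),('block',425,270),('key',438,258),('pulley',276,276),('pb',284,276),('tip',356,253),('cup',207,293)]:
    print(n,world(f,u,v).round(1))
f=s
for n,u,v in [('table',300,380),('block',388,385),('key',411,381),('pulley',270,243),('tip',330,252)]:
    print(n,world(f,u,v).round(1))
E
```

```text
table [ 322.8 -123.8   -7.4]
block [ 522.8 -202.5   19.2]
key [ 562.7 -243.    33.2]
pulley [488.1 295.5   2.5]
pb [487.3 267.4  18.2]
tip [558.4  36.4 105. ]
cup [423.7 520.9   6. ]
table [ 3.832e+02 -1.180e+02 -2.000e-01]
block [ 524.6 -224.8   23.4]
key [ 558.5 -250.    44.2]
pulley [497.6 312.3  42.6]
tip [550.9  67.9 150.6]
```

View pics/ca.png

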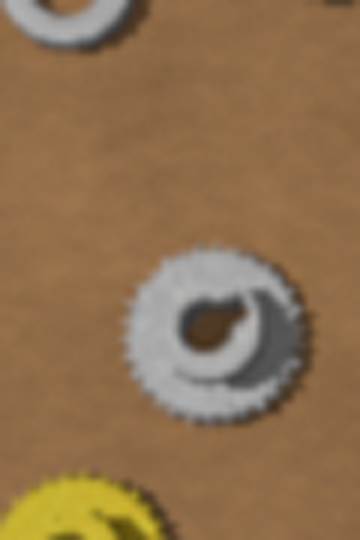

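View pics/cb.png

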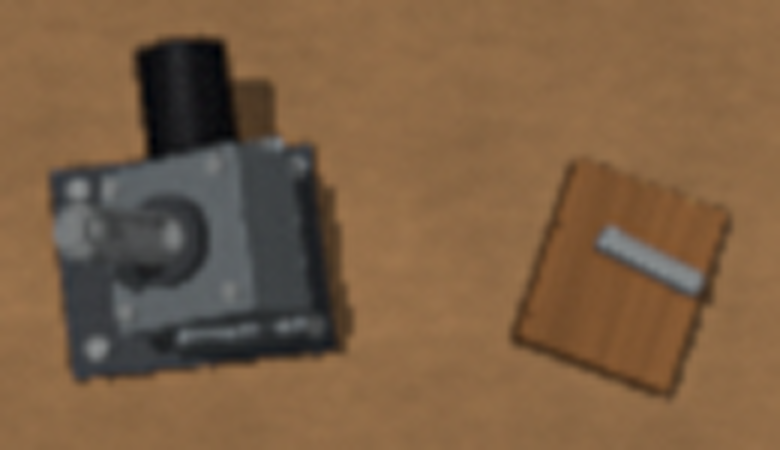

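View pics/cs.png

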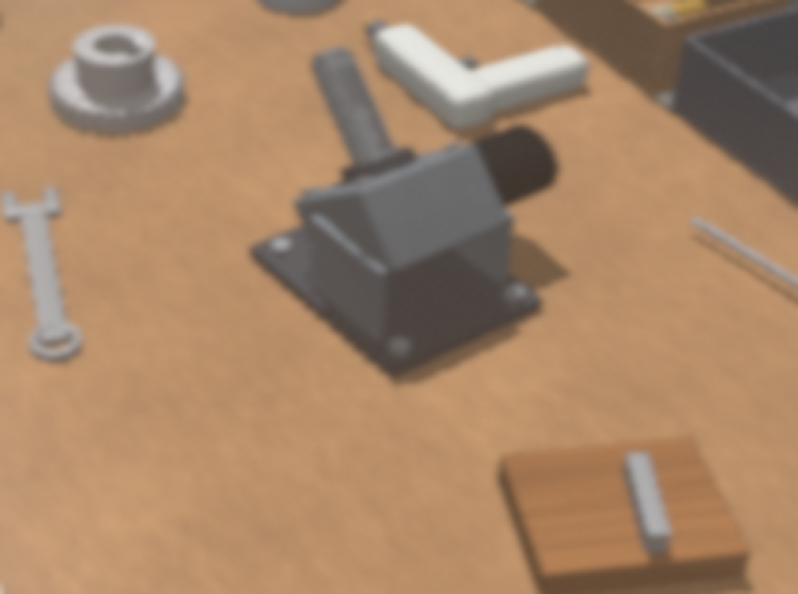

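```bash
python3 - <<'E'
from h import *
f=load('top0');s=load('side0')
tip=plane(f,330+75/6,215+232/6,163);col=plane(f,330+165/6,215+240/6,100)
print('tip',tip,'col',col,(tip-col)[:2], 82*np.sin(np.radians(40)))
print('side tip',plane(s,240+332/3.8,230+55/3.3,163))
k1=plane(f,330+607/6,215+238/6,43);k2=plane(f,330+698/6,215+280/6,43);print('key',k1,k2,np.linalg.norm(k1-k2),(k1+k2)/2)
k1=plane(s,240+637/3.8,230+457/3.3,43);k2=plane(s,240+657/3.8,230+537/3.3,43);print('key side',k1,k2,np.linalg.norm(k1-k2),(k1+k2)/2)
print('pulley bore top',plane(f,240+212/6,220+325/6,56),'side',plane(s,240+115/3.8,230+43/3.3,56))
b=[plane(f,330+x/6,215+y/6,0)[:2].round() for x,y in [(50,172),(310,145),(340,350),(75,380)]];print(b)
b=[plane(f,330+x/6,215+y/6,25)[:2].round() for x,y in [(578,155),(732,210),(672,397),(515,340)]];print(b)
E
```

```text
tip [545.29475752  81.91495444 163.        ] col [552.93729885  31.11899099 100.        ] [-7.64254134 50.79596345] 52.70858399429622
side tip [546.95570858  74.12534622 163.        ]
key [ 571.49241733 -217.80976326   43.        ] [ 549.73785005 -267.82560788   43.        ] 54.542148021957765 [ 560.61513369 -242.81768557   43.        ]
key side [ 572.06418297 -221.57824532   43.        ] [ 545.67755526 -272.77913902   43.        ] 57.60022254379854 [ 558.87086911 -247.17869217   43.        ]
pulley bore top [488.2616598 292.6370345  56.       ] side [491.13500657 293.33546352  56.        ]
[array([606.,  89.]), array([627., -59.]), array([510., -77.]), array([488.,  72.])]
[array([ 621., -207.]), array([ 593., -293.]), array([ 487., -257.]), array([ 515., -170.])]
```

```bash
cat >> h.py <<'E'
def pose(st): 
    return np.array(st['tcp_pos']),Ro.from_euler('xyz',st['ee_rot']).as_matrix()
def inc(st,P,R):
    p,R0=pose(st); d=R0.T@(np.asarray(P)-p); w=Ro.from_matrix(R0.T@R).as_rotvec(degrees=True)
    print('inc',d.round(2),w.round(2)); 
HEAD=np.radians(98.1); ORG=np.array([553.5,31,100.])
def spindle(head=HEAD):
    h=np.array([np.cos(head),np.sin(head),0]);u=np.array([0,0,1.]);s,c=np.sin(np.radians(40)),np.cos(np.radians(40))
    z=h*s+u*c; x=-h*c+u*s; y=np.cross(z,x); return np.stack([x,y,z],1)
def down(az):
    a=np.radians(az);x=np.array([np.cos(a),np.sin(a),0]);z=np.array([0,0,-1.]);return np.stack([x,np.cross(z,x),z],1)
def log(st):
    import json; open('st.log','a').write(json.dumps({k:np.asarray(v).tolist() for k,v in st.items()})+'\n')
E
python3 - <<'E'
from h import *
from station import manip
st=manip.state();log(st);inc(st,[480,120,330],down(98)); print(spindle())
E
```

```text
inc [-373.71 -275.31  -99.02] [-8.000e-02  3.000e-02  5.508e+01]
[[ 0.10793661  0.99002366 -0.09056957]
 [-0.75840212  0.14090123  0.63637494]
 [ 0.64278761  0.          0.76604444]]
```

Call:
arm_command(
  increments=[
    [0, 0, -99, 0, 0, 0, 85],
    [-374, -275, -99, 0, 0, 55, 85],
    [-374, -275, -99, 0, 0, 55, 85],
    [-374, -275, -99, 0, 0, 55, 85],
    [-374, -275, -99, 0, 0, 55, 85],
    [-374, -275, -99, 0, 0, 55, 85],
    [-374, -275, -99, 0, 0, 55, 85],
    [-374, -275, -99, 0, 0, 55, 85],
    [-374, -275, -99, 0, 0, 55, 85],
    [-374, -275, -99, 0, 0, 55, 85],
    [-374, -275, -99, 0, 0, 55, 85],
  ],
)

```text
time_s: 1.52
tcp_pos: [479.8, 120.7, 329.6]
ee_rot: [-3.14, 0.0, 1.712]
contact_force: [-0.5, 0.6, 0.0]
gripper_width: 1.002
```

```bash
python3 - <<'E'
from h import *
from station import manip
st=manip.state();log(st);print(st['qpos'])
S=spindle();R=np.stack([S[:,2],S[:,1],-S[:,0]],1)
P=ORG+S@[130,0,35.5];print(P);inc(st,P,R)
E
```

```text
[ 1.07052937e-01  1.25459784e-01  1.58254605e+00 -4.68619504e-04
  1.43547460e+00 -3.37941516e-02]
[564.31653915 -45.00096541 210.75696699]
inc [-175.87   60.64  118.84] [-0.09 50.02 -0.07]
```

Call:
arm_command(
  increments=[
    [-60, 20, 20, 0, 10, 0, 85],
    [-110, 40, 40, 0, 20, 0, 85],
    [-150, 60, 60, 0, 25, 0, 85],
    [-176, 61, 80, 0, 30, 0, 85],
    [-176, 61, 80, 0, 30, 0, 85],
    [-176, 61, 80, 0, 30, 0, 85],
  ],
)

```text
time_s: 2.28
tcp_pos: [564.5, -43.5, 249.7]
ee_rot: [-3.139, -0.524, 1.711]
contact_force: [0.1, -0.4, 0.4]
gripper_width: 0.993
```

```bash
cat > kin.py <<'E'
from h import *
import json
from scipy.optimize import least_squares
def Rz(a): return Ro.from_euler('z',a).as_matrix()
def Ry(a): return Ro.from_euler('y',a).as_matrix()
def fk(q,p,s4=1):
    a1,d1,L1,L2,e,d6=p
    R=Rz(q[0]);T=R@[a1,0,d1];R=R@Ry(q[1]);T=T+R@[0,0,L1];R=R@Ry(q[2]);T=T+R@[e,0,L2]
    R=R@Rz(s4*q[3])@Ry(q[4]);R=R@Rz(q[5]*s4)@Rz(SGN*np.pi/2)
    return T+R@[0,0,d6],R
SGN=-1
def states(): return [json.loads(l) for l in open('st.log')]
E
python3 - <<'E'
from kin import *
import kin
from station import manip
st=manip.state();log(st);print(st['qpos'],pose(st))
S=states()
for s4 in (1,-1):
  for g in (1,-1):
    kin.SGN=g
    print(s4,g,[np.degrees(Ro.from_matrix(fk(s['qpos'],[0]*6,s4)[1].T@pose(s)[1]).magnitude()).round(2) for s in S])
E
```

```text
[-0.47645837  0.4351009   1.46988543  0.41819747  1.56247318 -0.69121117] (array([564.53280697, -43.50657362, 249.70132284]), array([[-0.12142337,  0.98990495, -0.0731065 ],
       [ 0.85741541,  0.14170878,  0.49472965],
       [ 0.50009516, -0.0026109 , -0.86596652]]))
1 1 [np.float64(0.0), np.float64(0.0), np.float64(0.0)]
1 -1 [np.float64(180.0), np.float64(180.0), np.float64(180.0)]
-1 1 [np.float64(13.19), np.float64(3.88), np.float64(90.14)]
-1 -1 [np.float64(166.81), np.float64(176.12), np.float64(109.11)]
```

```bash
sed -i 's/^SGN=-1/SGN=1/' kin.py; cat >> kin.py <<'E'
def fit():
    S=states()
    r=least_squares(lambda p:np.concatenate([fk(s['qpos'],p)[0]-pose(s)[0] for s in S]),[0,350,350,400,0,300])
    return r
LO=np.array([-2.97,-1.01,.21,-.96,.2,-2.98]);HI=np.array([2.97,2.36,2.38,4.11,2.71,2.98])
def ik(P,R,p,q0):
    def f(q):
        T,Q=fk(q,p);return np.concatenate([(T-P)/10,Ro.from_matrix(Q.T@R).as_rotvec()*10])
    best=None
    for k in range(12):
        g=np.clip(np.array(q0)+(np.random.RandomState(k).randn(6)*.5*(k>0)),LO+.01,HI-.01)
        r=least_squares(f,g,bounds=(LO,HI))
        if best is None or r.cost<best.cost: best=r
        if best.cost<1e-6: break
    return best.x,best.cost
E
python3 - <<'E'
from kin import *
r=fit();print(r.x,np.abs(r.fun).max());p=r.x
q0=states()[-1]['qpos']
S=spindle()
K=np.stack([S[:,2],S[:,1],-S[:,0]],1); K2=K@np.diag([-1,-1,1])
print('range',LO,HI)
for n,X,R in [('key13',[13,0,35],K),('key60',[60,0,35],K),('key130',[130,0,35],K),('key13b',[13,0,35],K2)]:
    q,c=ik(ORG+S@X,R,p,q0);print(n,q.round(2),c)
# pulley: tool z = -z_s ; x_t options every 90deg
for zz in (36,110,160):
  for k in range(0,360,45):
    a=np.radians(k);x=S@[np.cos(a),np.sin(a),0];z=-S[:,2];R=np.stack([x,np.cross(z,x),z],1)
    q,c=ik(ORG+S@[0,0,zz],R,p,[.1,.3,1.5,-.5,1.3,0]);print('pul',zz,k,q.round(2),round(c,5))
E
```

```text
[ 227.76375912 1301.6178821  2652.68270131  350.62820727 3042.78728062
  541.95488829] 68.59722988197412
range [-2.97 -1.01  0.21 -0.96  0.2  -2.98] [2.97 2.36 2.38 4.11 2.71 2.98]
key13 [-0.54  0.75  1.38  0.64  1.64 -0.85] 5.239558765588183e-22
key60 [-0.58  0.7   1.39  0.62  1.69 -0.85] 4.6305375731725e-27
key130 [-0.63  0.63  1.4   0.59  1.77 -0.85] 6.314304110607356e-24
key13b [-0.54  0.75  1.38  0.64  1.64  2.29] 3.4511140276857707e-28
pul 36 0 [ 0.67  0.72  1.42 -0.59  1.44 -2.4 ] 0.0
pul 36 45 [ 0.63  0.69  1.42 -0.55  1.43  2.98] 0.41876
pul 36 90 [ 0.67  0.72  1.42 -0.59  1.44  2.31] 0.0
pul 36 135 [ 0.67  0.72  1.42 -0.59  1.44  1.53] 0.0
pul 36 180 [ 0.67  0.72  1.42 -0.59  1.44  0.74] 0.0
pul 36 225 [ 0.67  0.72  1.42 -0.59  1.44 -0.04] 0.0
pul 36 270 [ 0.67  0.72  1.42 -0.59  1.44 -0.83] 0.0
pul 36 315 [ 0.67  0.72  1.42 -0.59  1.44 -1.61] 0.0
pul 110 0 [ 0.73  0.63  1.43 -0.56  1.53 -2.39] 0.0
pul 110 45 [ 0.69  0.6   1.44 -0.52  1.53  2.98] 0.47717
pul 110 90 [ 0.73  0.63  1.43 -0.56  1.53  2.32] 0.0
pul 110 135 [ 0.73  0.63  1.43 -0.56  1.53  1.53] 0.0
pul 110 180 [ 0.73  0.63  1.43 -0.56  1.53  0.75] 0.0
pul 110 225 [ 0.73  0.63  1.43 -0.56  1.53 -0.04] 0.0
pul 110 270 [ 0.73  0.63  1.43 -0.56  1.53 -0.82] 0.0
pul 110 315 [ 0.73  0.63  1.43 -0.56  1.53 -1.61] 0.0
pul 160 0 [ 0.77  0.56  1.44 -0.55  1.6  -2.39] 0.0
pul 160 45 [ 0.73  0.54  1.45 -0.51  1.6   2.98] 0.50694
pul 160 90 [ 0.77  0.56  1.44 -0.55  1.6   2.32] 0.0
pul 160 135 [ 0.77  0.56  1.44 -0.55  1.6   1.53] 0.0
pul 160 180 [ 0.77  0.56  1.44 -0.55  1.6   0.75] 0.0
pul 160 225 [ 0.77  0.56  1.44 -0.55  1.6  -0.04] 0.0
pul 160 270 [ 0.77  0.56  1.44 -0.55  1.6  -0.82] 0.0
pul 160 315 [ 0.77  0.56  1.44 -0.55  1.6  -1.61] 0.0
```

```bash
python3 - <<'E'
import re
s=open('kin.py').read()
s=s.replace("a1,d1,L1,L2,e,d6=p","b,d1,L1,L2,e,d6=p[:6]; c=p[6] if len(p)>6 else 0; a1=p[7] if len(p)>7 else 0")
s=s.replace("T=R@[a1,0,d1]","T=R@[a1,b,d1]").replace("R=R@Rz(s4*q[3])@Ry(q[4])","R=R@Rz(s4*q[3]);T=T+R@[0,c,0];R=R@Ry(q[4])")
open('kin.py','w').write(s)
from kin import *
S=states()
for name,mk in [('b',lambda v:[v[0],v[1],v[2],v[3],v[4],v[5],0]),('c',lambda v:[0,v[1],v[2],v[3],v[4],v[5],v[0]])]:
    r=least_squares(lambda v:np.concatenate([fk(s['qpos'],mk(v))[0]-pose(s)[0] for s in S]),[60,350,350,400,0,300])
    print(name,r.x.round(1),np.abs(r.fun).max())
    r=least_squares(lambda v:np.concatenate([fk(s['qpos'],mk([*v[:4],0,v[4]]))[0]-pose(s)[0] for s in S]),[60,350,350,400,300])
    print(name,r.x.round(1),np.abs(r.fun).max())
E
```

```text
b [ 68.9 266.5 611.1 433.6 112.2 372.7] 1.019088813336566e-09
b [ 69.2 226.5 535.3 427.5 370.7] 1.1541292623189179
c [  66.   601.3 1223.7  484.5 1031.2  397.5] 9.637175400675886
c [ 66.8 234.7 529.6 428.2 382.4] 19.351849907776796
```

```bash
cat >> kin.py <<'E'
PK=[69.2,226.5,535.3,427.5,0,370.7]
E
python3 - <<'E'
from kin import *
p=PK
q0=states()[-1]['qpos']
S=spindle()
K=np.stack([S[:,2],S[:,1],-S[:,0]],1); K2=K@np.diag([-1,-1,1])
for n,X,R in [('key13',[13,0,35],K),('key60',[60,0,35],K),('key130',[130,0,35],K),('key13b',[13,0,35],K2)]:
    q,c=ik(ORG+S@X,R,p,q0);print(n,q.round(2),c)
for zz in (36,110,160):
  for k in (0,45,90,180,270):
    a=np.radians(k);x=S@[np.cos(a),np.sin(a),0];z=-S[:,2];R=np.stack([x,np.cross(z,x),z],1)
    q,c=ik(ORG+S@[0,0,zz],R,p,[.1,.3,1.5,-.5,1.3,0]);print('pul',zz,k,q.round(2),round(c,5))
for az in (64,244):
    for z in (35,150):
        q,c=ik([559.5,-245,z],down(az),p,q0);print('pick',az,q.round(2),c)
for az in range(0,360,45):
    q,c=ik([489.5,293,35],down(az),p,q0);print('pickp',az,q.round(2),c)
E
```

```text
key13 [-0.49  0.63  1.67  0.67  1.48 -0.92] 2.4175158245360228e-28
key60 [-0.54  0.62  1.6   0.64  1.57 -0.9 ] 4.938246245687141e-28
key130 [-0.6   0.62  1.47  0.61  1.7  -0.87] 2.886891602629194e-23
key13b [-0.49  0.63  1.67  0.67  1.48  2.22] 1.111357979343734e-28
pul 36 0 [ 0.39  0.52  1.77 -0.74  1.18 -2.48] 0.0
pul 36 45 [ 0.39  0.52  1.76 -0.72  1.18  2.98] 0.02646
pul 36 90 [ 0.39  0.52  1.77 -0.74  1.18  2.23] 0.0
pul 36 180 [ 0.39  0.52  1.77 -0.74  1.18  0.66] 0.0
pul 36 270 [ 0.39  0.52  1.77 -0.74  1.18 -0.91] 0.0
pul 110 0 [ 0.47  0.48  1.66 -0.68  1.33 -2.53] 0.0
pul 110 45 [ 0.47  0.48  1.66 -0.68  1.33  2.97] 0.0
pul 110 90 [ 0.47  0.48  1.66 -0.68  1.33  2.18] 0.0
pul 110 180 [ 0.47  0.48  1.66 -0.68  1.33  0.61] 0.0
pul 110 270 [ 0.47  0.48  1.66 -0.68  1.33 -0.96] 0.0
pul 160 0 [ 0.52  0.47  1.58 -0.65  1.43 -2.56] 0.0
pul 160 45 [ 0.52  0.47  1.58 -0.65  1.43  2.94] 0.0
pul 160 90 [ 0.52  0.47  1.58 -0.65  1.43  2.16] 0.0
pul 160 180 [ 0.52  0.47  1.58 -0.65  1.43  0.59] 0.0
pul 160 270 [ 0.52  0.47  1.58 -0.65  1.43 -0.98] 0.0
pick 64 [-0.53  0.55  1.72 -0.    0.87 -0.07] 2.9566759702718087e-28
pick 64 [-0.53  0.43  1.6  -0.    1.11 -0.07] 1.0679961635269715e-22
pick 244 [-0.55  0.55  1.73  0.05  0.86  2.98] 0.12484277794486213
pick 244 [-0.55  0.43  1.61  0.05  1.1   2.98] 0.17431818565361468
pickp 0 [ 0.42  0.49  1.83 -0.    0.82  1.99] 4.625070725635321e-21
pickp 45 [ 0.42  0.49  1.83 -0.    0.82  1.2 ] 6.308285698273648e-22
pickp 90 [ 0.42  0.49  1.83 -0.    0.82  0.42] 2.2674022724640084e-23
pickp 135 [ 0.42  0.49  1.83 -0.    0.82 -0.37] 7.247856172156667e-24
pickp 180 [ 0.42  0.49  1.83 -0.    0.82 -1.15] 3.764505280368453e-27
pickp 225 [ 0.42  0.49  1.83  0.    0.82 -1.94] 3.879728968058973e-28
pickp 270 [ 0.42  0.49  1.83 -0.    0.82 -2.72] 4.780483923207867e-28
pickp 315 [ 0.42  0.49  1.83 -0.    0.82  2.77] 1.3927380630867561e-27
```

```bash
python3 - <<'E'
from h import *
from station import manip
st=manip.state()
S=spindle();R=np.stack([S[:,2],S[:,1],-S[:,0]],1)
inc(st,ORG+S@[120,0,38],R)
E
```

```text
inc [-14.96  -0.3   41.54] [-0.15 19.99 -0.06]
```

Call:
arm_command(
  increments=[
    [-15, 0, 41, 0, 20, 0, 85],
    [-15, 0, 41, 0, 20, 0, 85],
    [-15, 0, 41, 0, 20, 0, 85],
    [-15, 0, 41, 0, 20, 0, 85],
  ],
)

```text
time_s: 2.78
tcp_pos: [563.8, -34.9, 208.1]
ee_rot: [-3.14, -0.869, 1.714]
contact_force: [-0.7, -0.6, 0.0]
gripper_width: 1.001
```

```bash
cat >> h.py <<'E'
def wgrab(name):
    from station import manip,cams
    st=manip.state();f=cams.grab_frame('wrist');log(st)
    p,R=pose(st);T=np.array(f['T_tool_cam'])
    Rc=R@T[:3,:3];tc=p+R@T[:3,3]
    f['R']=Rc.T;f['t']=-Rc.T@tc
    np.savez(name+'.npz',**f);cv2.imwrite('pics/'+name+'.png',f['pixels']);return f,st
E
python3 - <<'E'
from h import *
f,st=wgrab('w1')
S=spindle()
pts=[ORG+S@X for X in ([0,0,0],[0,0,82],[4,0,35.5],[11,7.5,3],[11,7.5,68],[11,-7.5,3],[11,-7.5,68])]
uv=proj(f,np.array(pts));print(uv.round(1),st['tcp_pos'],st['qpos'])
for u in uv[:3]: print(world(f,[u[0]],[u[1]]), (world(f,[u[0]],[u[1]])-ORG)@S)
im=f['pixels'].copy()
for u in uv: cv2.circle(im,tuple(int(round(a)) for a in u),2,(0,0,255),-1)
cv2.imwrite('pics/w1a.png',im)
E
```

```text
[[320.3 275.9]
 [320.3 170.6]
 [320.3 234.3]
 [330.2 278.3]
 [331.  193.1]
 [310.3 278.3]
 [309.5 193.1]] [563.81348982 -34.89049794 208.07065358] [-0.58306628  0.62688169  1.46331678  0.61148016  1.69153136 -0.85845011]
[[554.05558462  27.42355563 107.60155517]] [[7.6585364  0.0461165  3.49685046]]
[[546.5995866   79.7079502  166.74965683]] [[5.22083239e+00 3.14376692e-02 8.27546900e+01]]
[[550.53265985  51.75510226 127.82107094]] [[ 1.82204148e+00 -1.33174677e-02  3.47889545e+01]]
```

View pics/w1a.png

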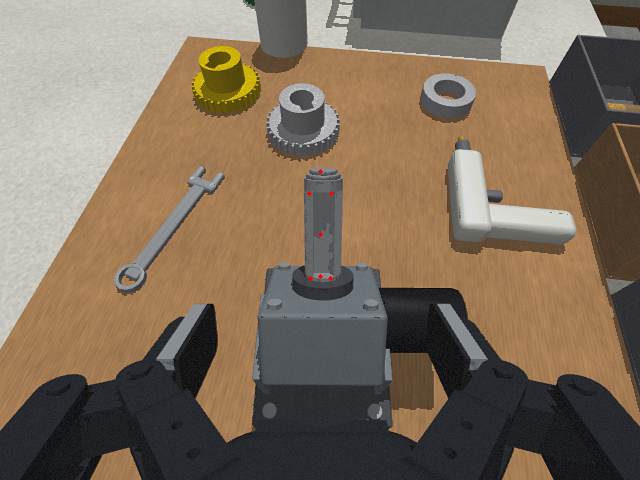

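The shaft lies in the view as predicted: tip at (322,172), collar at (322,278). I'll zoom in to refine.

```bash
python3 - <<'E'
from h import *
f=load('w1');im=f['pixels'][160:310,260:390]
cv2.imwrite('pics/w1z.png',cv2.resize(im,None,fx=4,fy=4,interpolation=cv2.INTER_NEAREST))
g=cv2.cvtColor(f['pixels'],cv2.COLOR_BGR2GRAY)
for v in (200,215,230,245,260): print(v,g[v,298:348])
r=f['range_z'];print(r[200:270:10,316:330:3].round(0))
E
```

```text
200 [136 138 134 133 137 137  81  97  91 108 105  99 103 105 103  87  83  86
  87  81  89  90  84  88  86  84  83  86  81  85  87  87  85  83  85  85
  87 104 100 104 104 104 100 102 112 137 132 134 133 137]
215 [135 138 131 132 139 130  94  90 100  84 106  98 101 102 105  91  86  83
  86  88  86  88  85  87  83  83  85  84  85  87  84  84  87  89  86  83
  96 103 102 104 102 105  99 104 119 140 142 142 136 138]
230 [138 135 134 136 138 137 116  90 100 102 103 101 101 100 105  88  86  85
  83  86  84  88  86 108 103  83  78  86 103 107 101  83  81  83  85  86
  91 101 103 107 108 104 100 109 153 142 140 141 141 134]
245 [132 134 136 133 137 135 117  97 104 103 102 101 102 103 103  80 106 104
 104 103 104 103 105 102 102 104 105 103 105 104 103  82  83  84  82  84
 105 101 103 103 101 101 102 115 136 136 136 135 136 142]
260 [132 134 136 132 133 139 124  80  82  98  91 102 101 103 100  95 107 102
 104 101 103 101 106 101 101 102 102 106 104 103 103  83  85  84  82  86
 104 104 103 102 101  97 102 119 139 134 133 132 130 127]
[[266. 265. 265. 265. 265.]
 [267. 268. 268. 267. 268.]
 [270. 271. 270. 269. 271.]
 [272. 272. 273. 274. 273.]
 [275. 275. 274. 275. 274.]
 [277. 278. 277. 278. 278.]
 [280. 280. 280. 280. 280.]]
```

View pics/w1z.png

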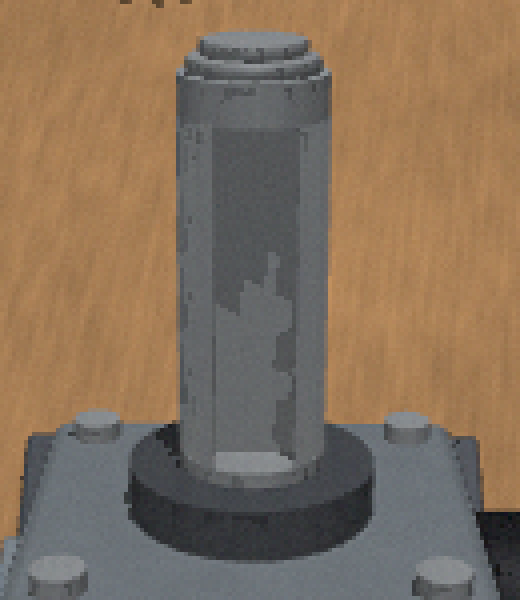

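```bash
python3 - <<'E'
from h import *
from station import manip
st=manip.state()
inc(st,[560,-245,135],down(65)); inc(st,[560,-150,210],down(80))
E
```

```text
inc [-190.1  -34.1 -110.8] [-14.44 -48.31  31.14]
inc [-72.11 -20.43 -87.51] [ -7.94 -49.32  17.11]
```

Call:
arm_command(
  increments=[
    [-36, -10, -44, -3, -12, 5, 85],
    [-72, -20, -87, -6, -24, 12, 85],
    [-110, -25, -95, -9, -34, 20, 85],
    [-150, -30, -102, -12, -42, 27, 85],
    [-190, -34, -111, -14.4, -48.3, 31.1, 85],
    [-190, -34, -111, -14.4, -48.3, 31.1, 85],
    [-190, -34, -111, -14.4, -48.3, 31.1, 85],
    [-190, -34, -111, -14.4, -48.3, 31.1, 85],
  ],
)

```text
time_s: 3.82
tcp_pos: [561.1, -244.6, 137.1]
ee_rot: [3.139, -0.001, 1.138]
contact_force: [1.1, 0.6, 0.1]
gripper_width: 0.997
```

```bash
python3 - <<'E'
from h import *
f,st=wgrab('w2');print(st['tcp_pos'],st['ee_rot'],st['qpos'])
E
```

```text
[ 561.12845879 -244.60331099  137.08510256] [ 3.13905748e+00 -9.45488158e-04  1.13799615e+00] [-5.24595065e-01  4.69200243e-01  1.58770243e+00  1.32941241e-03
  1.08225251e+00 -9.24162014e-02]
```

View pics/w2.png

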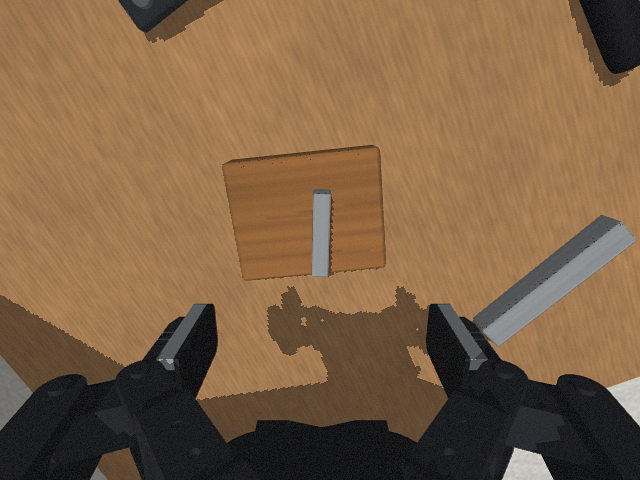

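The key on the block runs from (322,190) to (320,276). The larger grey bar at (555,280) lies on the table and is the look-alike.

```bash
python3 - <<'E'
from h import *
from station import manip
f=load('w2');im=f['pixels']
hsv=cv2.cvtColor(im,cv2.COLOR_BGR2HSV)
m=((hsv[...,1]<50)&(hsv[...,2]>130)).astype(np.uint8); m[:185]=0;m[285:]=0;m[:,:300]=0;m[:,345:]=0
n,l,s,c=cv2.connectedComponentsWithStats(m);i=1+s[1:,4].argmax();print(s[i],c[i])
cs,_=cv2.findContours((l==i).astype(np.uint8),0,2);print(cv2.minAreaRect(cs[0]))
cv2.imwrite('pics/w2z.png',cv2.resize(im[180:285,290:350],None,fx=5,fy=5,interpolation=cv2.INTER_NEAREST))
box=cv2.boxPoints(cv2.minAreaRect(cs[0]))
W=np.array([plane(f,u,v,43) for u,v in box]);print(W.round(1));C=W.mean(0);print(C)
for a,b in ((0,1),(1,2)):
    d=W[b]-W[a];print(np.linalg.norm(d),np.degrees(np.arctan2(d[1],d[0])))
rr=f['range_z'];print(world(f,[321,321,321],[210,235,260]).round(1))
E
```

```text
[ 312  194   18   83 1307] [320.25707728 234.26166794]
((320.3939514160156, 234.90969848632812), (16.11454963684082, 82.10186767578125), 1.1233028173446655)
[[ 543.7 -266.7   43. ]
 [ 569.7 -214.1   43. ]
 [ 579.2 -218.7   43. ]
 [ 553.9 -271.7   43. ]]
[ 561.62297766 -242.78197861   43.        ]
58.63953295937093 63.70597512906178
10.557010355011238 -25.954514461377965
[[ 569.7 -226.2   42.9]
 [ 562.4 -242.    43.1]
 [ 554.9 -258.4   43.6]]
```

View pics/w2z.png

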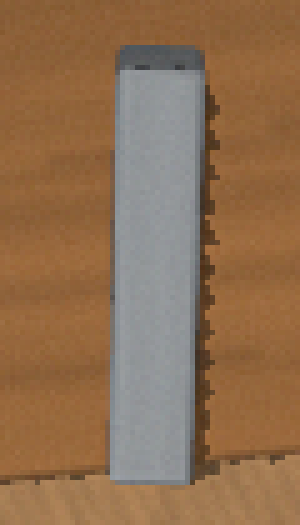

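```bash
python3 - <<'E'
from h import *
from station import manip
st=manip.state()
inc(st,[561.6,-242.8,35],down(64))
E
```

```text
inc [  2.31  -0.56 101.67] [ 0.11 -0.05  1.13]
```

Call:
arm_command(
  increments=[
    [2.3, -0.5, 50, 0, 0, 1.1, 40],
    [2.3, -0.5, 90, 0, 0, 1.1, 40],
    [2.3, -0.5, 101.5, 0, 0, 1.1, 40],
    [2.3, -0.5, 101.5, 0, 0, 1.1, 40],
    [2.3, -0.5, 101.5, 0, 0, 1.1, 40],
    [2.3, -0.5, 101.5, 0, 0, 1.1, 40],
  ],
  force=40,
)

```text
time_s: 4.62
tcp_pos: [562.8, -243.5, 36.7]
ee_rot: [3.137, -0.001, 1.118]
contact_force: [0.4, 0.2, -0.2]
gripper_width: 0.467
```

```bash
python3 - <<'E'
from h import *
f,st=wgrab('w3');print(st['tcp_pos'],st['ee_rot'],st['contact_force'],st['gripper_width']*85.4)
inc(st,[561.6,-242.8,35],down(64))
E
```

```text
[ 562.75017601 -243.50216899   36.74392223] [ 3.13682335e+00 -7.45279490e-04  1.11768164e+00] [ 0.44005584  0.22871111 -0.19983864] 39.9002389400653
inc [ 0.13 -1.35  1.74] [ 0.27 -0.04  0.04]
```

View pics/w3.png

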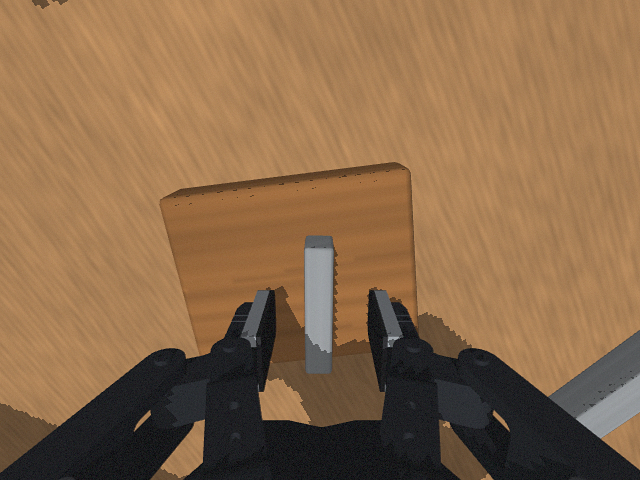

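Call:
arm_command(
  increments=[
    [0, -1.4, 2, 0, 0, 0, 40],
    [0, -1.4, 2.5, 0, 0, 0, 40],
    [0, -1.4, 2.5, 0, 0, 0, 8],
    [0, -1.4, 2.5, 0, 0, 0, 8],
    [0, -1.4, 2.5, 0, 0, 0, 8],
    [0, -1.4, 2.5, 0, 0, 0, 8],
    [0, -1.4, 2.5, 0, 0, 0, 8],
  ],
  force=50,
)

```text
time_s: 5.55
tcp_pos: [561.4, -242.8, 34.2]
ee_rot: [3.137, -0.001, 1.118]
contact_force: [-0.0, 0.8, 3.3]
gripper_width: 0.121
```

```bash
python3 - <<'E'
from h import *
from station import manip
st=manip.state();print(st['tcp_pos'],st['ee_rot'],st['contact_force'],st['gripper_width']*85.4)
S=spindle();R=np.stack([S[:,2],S[:,1],-S[:,0]],1);O=ORG+2*S[:,1]
inc(st,O+S@[75,0,36],R)
inc(st,O+S@[110,0,36],R)
E
```

```text
[ 561.39602286 -242.75048404   34.15502457] [ 3.13706614e+00 -7.52216567e-04  1.11776380e+00] [-0.04951622  0.75868609  3.25092665] 10.354766124367437
inc [ 215.48 -105.4  -141.95] [ 15.1   48.52 -31.73]
inc [ 193.28  -90.29 -164.39] [ 15.1   48.52 -31.73]
```

Call:
arm_command(
  increments=[
    [0, 0, -50, 0, 0, 0, 8],
    [0, 0, -100, 0, 0, 0, 8],
    [30, -15, -150, 2.5, 8, -5, 8],
    [70, -40, -180, 5, 16, -10.5, 8],
    [110, -60, -180, 7.5, 24.3, -16, 8],
    [150, -80, -175, 10, 32.4, -21, 8],
    [180, -90, -165, 12.6, 40.5, -26.5, 8],
    [193, -90, -165, 15.1, 48.5, -31.7, 8],
    [193, -90, -165, 15.1, 48.5, -31.7, 8],
    [193, -90, -165, 15.1, 48.5, -31.7, 8],
    [193, -90, -165, 15.1, 48.5, -31.7, 8],
  ],
)

```text
time_s: 6.92
tcp_pos: [564.2, -29.8, 200.0]
ee_rot: [3.14, -0.869, 1.712]
contact_force: [-0.2, 0.2, 0.0]
gripper_width: 0.117
```

```bash
cat >> h.py <<'E'
def tos(st):
    S=spindle();p,R=pose(st);print('tcp in spindle',((p-ORG)@S).round(2),'force_s',(st['contact_force']@S).round(1),'w',round(st['gripper_width']*85.4,1),'t',st['time_s'])
E
python3 - <<'E'
from h import *
f,st=wgrab('w4');print(st['tcp_pos'],st['ee_rot'],st['contact_force'],st['gripper_width']*85.4);tos(st)
S=spindle();R=np.stack([S[:,2],S[:,1],-S[:,0]],1);O=ORG
inc(st,O+S@[60,0,36],R)
E
```

```text
[564.23297099 -29.76770395 200.00674723] [ 3.14044168 -0.86938974  1.71186689] [-0.15499649  0.17130916  0.03266676] 9.989251602259253
tcp in spindle [111.53   2.06  36.97] force_s [-0.1 -0.1  0.1] w 10.0 t 6.925
inc [-0.8  -2.13 51.53] [ 0.08  0.19 -0.01]
```

View pics/w4.png

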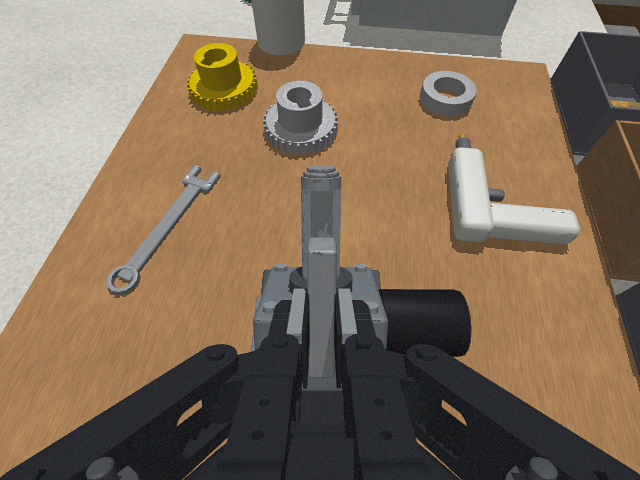

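```bash
python3 - <<'E'
from h import *
f=load('w4');im=f['pixels'];g=cv2.cvtColor(im,cv2.COLOR_BGR2GRAY)
cv2.imwrite('pics/w4z.png',cv2.resize(im[160:400,270:375],None,fx=5,fy=2.5,interpolation=cv2.INTER_NEAREST))
for v in (200,210,220,230,250,270,290): print(v,g[v,296:348])
print(f['range_z'][200:360:10,[318,321,324]].round(0).T)
E
```

```text
200 [141 139 135 135 140  82  98  94 109 105 105 106 105 107  95  84  89  85
  89  88  90  88  87  89  90  87  88  89  88  88  88  89  85  86  88  85
  89 109 106 108 108 105 105 106 106 129 134 134 134 137 145 142]
210 [128 133 136 138 140 107  96 104 109 106 105 105 103 111  95  81  87  86
  89  88  86  91  87  89  89  89  88  88  90  88  86  90  89  89  87  86
  90 105 104 101 106 108 104 102 106 141 141 143 145 141 143 143]
220 [140 140 140 141 141 113  92  87 104 106 103 102 103 106  94  78  90  88
  87  86  85  86  91  87  88  89  87  89  89  87  84  89  87  87  86  89
  83 103 104 107 105 108 105 103 114 141 147 142 142 146 143 139]
230 [138 137 137 142 146 118  85 106 107 107 104 103 107 103 107  77  88  82
  86  87  85  88  89 107 109  87  87  87 108 106 107  88  88  87  88  86
 100 107 105 106 106 106 105 110 129 149 143 145 146 146 142 141]
250 [137 132 136 141 145 142  80 101 105 106 105 108  82 145 152 150 149 153
 151 152 153 154 155 161 158 162 157 162 160 156 160 156 160 163 162 160
 159 157 134 120  99 107 103 106 130 146 144 141 143 142 135 133]
270 [ 37  34  39  38  41  37  77  98 104 108 101  89 100 106 109 105 108 104
 104 105 109 107 104 108 108 112 106 108 105 105 108 110 107 107 107 104
 105 105 100  93  76 109 104  95  68  70  69  72  72  71  73  73]
290 [147 142 145 148 145 147 145 150 147  62  24  69 100 107 103 110 105 106
 103 105 104 104 108 106 108 108 104 109 105 108 108 109 106 109 108 103
 106 103  97  93  63  54 124 148 150 147 148 140 147 145 145 143]
[[  0. 258. 260. 263. 155. 143. 144. 145. 146. 147. 149. 151. 152. 152.
  155. 157.]
 [256. 258. 260. 264. 155. 143. 143. 144. 146. 148. 148. 150. 152. 154.
  154. 157.]
 [257. 258. 259. 262. 154. 144. 142. 145. 147. 148. 149. 150. 152. 152.
  155. 157.]]
```

View pics/w4z.png

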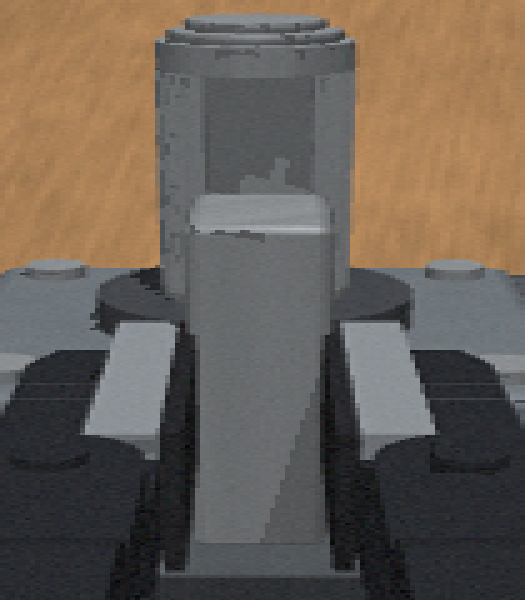

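```bash
python3 - <<'E'
from h import *
from station import cams
f=load('w4');T=f['T_tool_cam']
def tool(u,v,z): return (T@[ (u-f['cx'])/f['fx']*z,(v-f['cy'])/f['fy']*z,z,1])[:3].round(2)
print('key end top',tool(321.5,253,143.5),'bottom',tool(321.5,238,156.5),'key back',tool(322,377,158))
print('slot end rim z68', [tool(321.3,189,z) for z in (252,255)], 'range',f['range_z'][180:200,321])
print('floor',[tool(321.3,v,f['range_z'][v-1:v+2,314:329].mean()) for v in (205,215,225,232)])
print('shaft side', [tool(306,v,f['range_z'][v-1:v+2,305:309].mean()) for v in (205,215,225,235)],[tool(336,v,f['range_z'][v-1:v+2,334:339].mean()) for v in (205,215,225,235)])
E
```

```text
key end top [28.56  0.31 -8.22] bottom [30.04  0.31  5.93] key back [-27.38   0.51 -11.17]
slot end rim z68 [array([ 31.87,   0.15, 106.96]), array([ 31.31,   0.15, 109.93])] range [241.8066  241.65213 242.65671 242.31497 242.28966 243.39636 243.5958
 241.8841  243.0385  243.8975  243.7841  252.22513 254.75627 253.67844
 254.91911 255.4287  255.11617 255.09813 254.99454 256.3385 ]
floor [array([ 20.23,   0.14, 108.59]), array([ 12.96,   0.14, 108.7 ]), array([  7.27,   0.14, 102.98]), array([  0.39,   0.13, 108.57])]
shaft side [array([ 21.7 , -10.31, 102.35]), array([ 14.55, -10.42, 102.69]), array([  7.31, -10.53, 102.85]), array([ 7.0000e-02, -1.0610e+01,  1.0256e+02])] [array([ 21.36,  10.26, 103.8 ]), array([18.55,  9.68, 87.57]), array([  6.95,  10.44, 104.05]), array([ -0.54,  10.54, 104.43])]
```

Call:
arm_command(
  increments=[
    [-0.3, 0, 40, 0, 0.1, 0, 8],
    [-0.3, 0, 75, 0, 0.1, 0, 8],
    [-0.3, 0, 86, 0, 0.1, 0, 8],
    [-0.3, 0, 86, 0, 0.1, 0, 8],
    [-0.3, 0, 86, 0, 0.1, 0, 8],
  ],
)

```text
time_s: 7.6
tcp_pos: [556.1, 34.1, 145.2]
ee_rot: [3.137, -0.87, 1.714]
contact_force: [0.2, 0.0, -0.9]
gripper_width: 0.12
```

```bash
python3 - <<'E'
from h import *
f,st=wgrab('w5');tos(st)
im=f['pixels'];cv2.imwrite('pics/w5z.png',cv2.resize(im[150:400,260:385],None,fx=5,fy=2.4,interpolation=cv2.INTER_NEAREST))
from station import cams
s=cams.grab_frame('side');cv2.imwrite('pics/s5.png',cv2.resize(s['pixels'][220:350,270:430],None,fx=5,fy=4.5,interpolation=cv2.INTER_CUBIC))
E
```

```text
tcp in spindle [27.02  3.04 36.36] force_s [-0.6  0.2 -0.7] w 10.2 t 7.6
```

View pics/w5z.png

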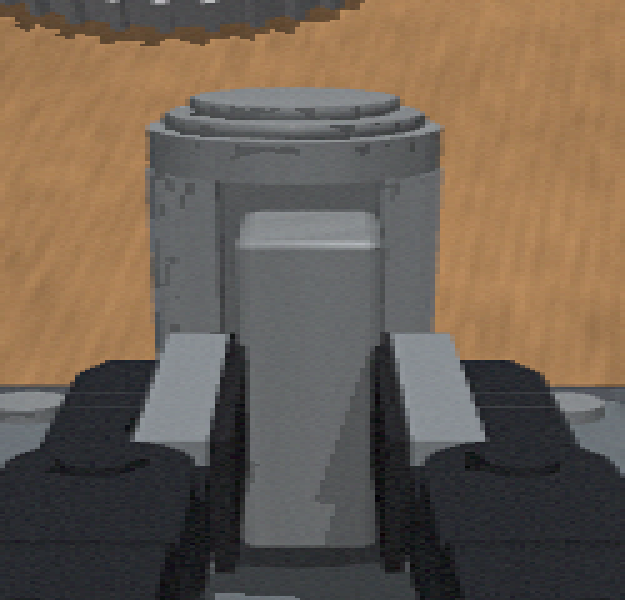

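View pics/s5.png

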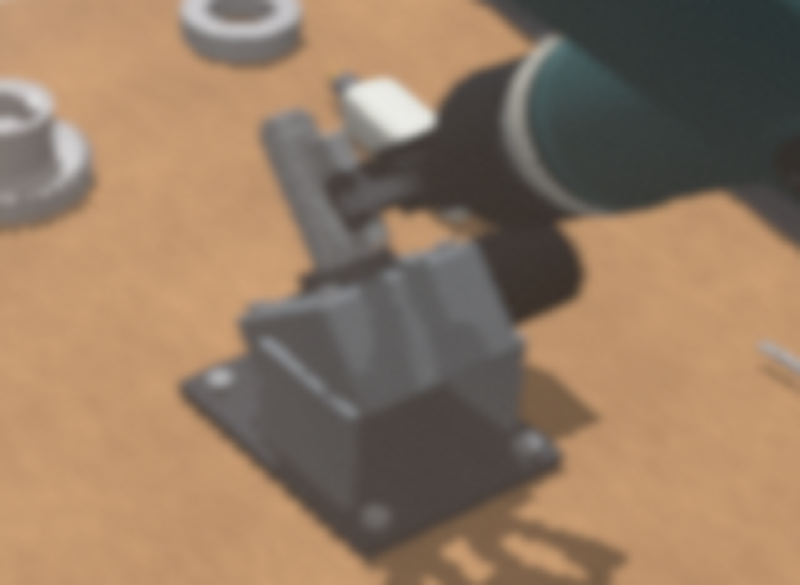

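Call:
arm_command(
  increments=[
    [0, -1, 0, 0, 0, 0, 8],
    [0, -1, 0, 0, 0, 0, 8],
    [0, -1, 5, 0, 0, 0, 8],
    [0, -1, 8, 0, 0, 0, 8],
    [0, -1, 10, 0, 0, 0, 8],
    [0, -1, 10, 0, 0, 0, 8],
  ],
)

```text
time_s: 8.45
tcp_pos: [553.8, 41.7, 138.4]
ee_rot: [3.138, -0.87, 1.713]
contact_force: [0.7, 0.1, -0.2]
gripper_width: 0.12
```

```bash
python3 - <<'E'
from h import *
f,st=wgrab('w6');tos(st)
im=f['pixels'];cv2.imwrite('pics/w6z.png',cv2.resize(im[150:400,260:385],None,fx=5,fy=2.4,interpolation=cv2.INTER_NEAREST))
E
```

```text
tcp in spindle [16.58  1.83 36.25] force_s [-0.1  0.7 -0.1] w 10.2 t 8.45
```

View pics/w6z.png

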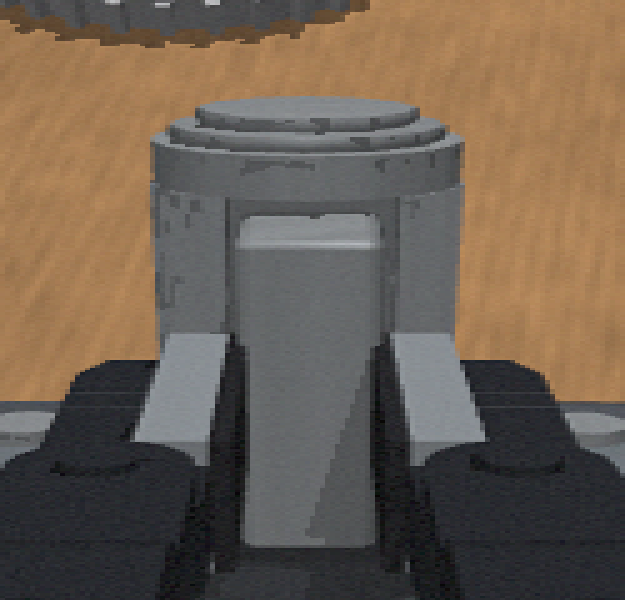

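Call:
arm_command(
  increments=[
    [0, 0.3, 2, 0, 0, 0, 8],
    [0, 0.3, 3.5, 0, 0, 0, 8],
    [0, 0.3, 4.5, 0, 0, 0, 8],
    [0, 0.3, 4.5, 0, 0, 0, 8],
  ],
)

```text
time_s: 9.0
tcp_pos: [553.7, 45.1, 135.6]
ee_rot: [3.138, -0.87, 1.714]
contact_force: [-0.8, 0.2, -1.4]
gripper_width: 0.121
```

```bash
python3 - <<'E'
from h import *
from station import manip
tos(manip.state())
E
```

```text
tcp in spindle [12.19  2.23 36.22] force_s [-1.2 -0.8 -0.9] w 10.3 t 9.0
```

Call:
arm_command(
  increments=[
    [0, 0, 0.7, 0, 0, 0, 8],
    [0, 0, 1.4, 0, 0, 0, 8],
    [0, 0, 1.4, 0, 0, 0, 8],
  ],
)

```text
time_s: 9.38
tcp_pos: [553.8, 45.3, 135.4]
ee_rot: [3.136, -0.87, 1.715]
contact_force: [-1.6, -6.6, 5.3]
gripper_width: 0.122
```

```bash
python3 - <<'E'
from h import *
from station import manip
tos(manip.state())
E
```

```text
tcp in spindle [11.94  2.31 36.16] force_s [ 8.2 -2.5 -0. ] w 10.4 t 9.375
```

Call:
arm_command(
  increments=[
    [0, 0, 0, 0, 0, 0, 24],
    [0, 0, 0, 0, 0, 0, 24],
    [0, 0, 0, 0, 0, 0, 30],
    [0, 0, -5, 0, 0, 0, 40],
    [0, 0, -40, 0, 0, 0, 60],
    [0, 0, -80, 0, 0, 0, 85],
    [0, 0, -100, 0, 0, 0, 85],
    [0, 0, -100, 0, 0, 0, 85],
  ],
)

```text
time_s: 10.38
tcp_pos: [565.0, -31.4, 200.3]
ee_rot: [3.134, -0.868, 1.715]
contact_force: [-0.1, 0.2, -0.2]
gripper_width: 0.995
```

```bash
python3 - <<'E'
from h import *
f,st=wgrab('w7');tos(st)
im=f['pixels'];cv2.imwrite('pics/w7z.png',cv2.resize(im[160:310,260:390],None,fx=4.5,fy=4,interpolation=cv2.INTER_NEAREST))
S=spindle();O=ORG+2*S[:,1]
print(proj(f,np.array([O+S@X for X in ([22,6,68],[22,-6,68],[22,0,35],[22,0,5],[0,0,82])])).round(1)-[260,160])
T=f['T_tool_cam']
for v in (200,210,220,240,260,270): 
    z=np.median(f['range_z'][v-1:v+2,317:326]); X=plane and world(f,[321.5],[v],np.array([z]));print(v,((X-O)@S).round(1))
E
```

```text
tcp in spindle [113.05   2.55  36.08] force_s [-0.3 -0.  -0. ] w 85.0 t 10.375
[[ 68.9  33. ]
 [ 50.3  33. ]
 [ 59.5  81.3]
 [ 59.5 121.9]
 [ 59.6   6.5]]
200 [[21.   1.3 63.2]]
210 [[21.   1.3 56.5]]
220 [[20.8  1.3 49.6]]
240 [[20.7  1.3 35.5]]
260 [[21.1  1.3 21.1]]
270 [[20.9  1.4 13.5]]
```

View pics/w7z.png

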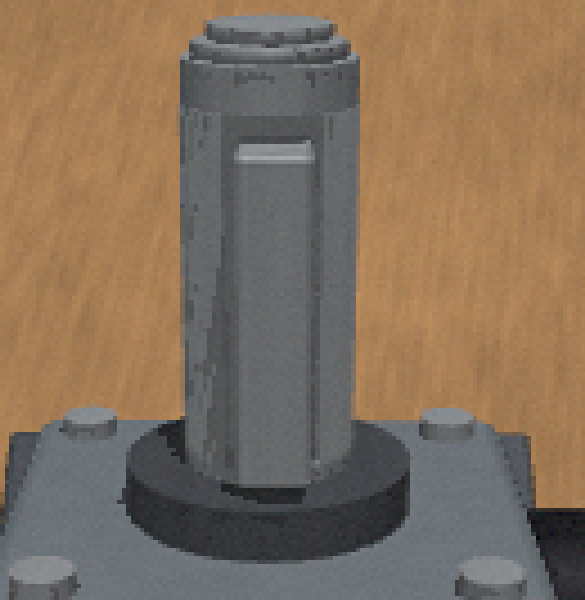

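```bash
cat >> h.py <<'E'
def pul(k):
    S=spindle();a=np.radians(k);x=S@[np.cos(a),np.sin(a),0];z=-S[:,2];return np.stack([x,np.cross(z,x),z],1)
E
python3 - <<'E'
from kin import *
from station import manip
st=manip.state()
inc(st,[545,80,340],down(143))
S=spindle();O=ORG+2*S[:,1]
q=st['qpos']
for n,P,R in [('mid',[545,80,340],down(143)),('look',O+S@[0,0,185],pul(270))]:
    q,c=ik(P,R,PK,q);print(n,q.round(2),c)
E
```

```text
inc [179.45  -3.18  -5.03] [ 19.72 -47.09 -42.  ]
mid [ 0.02  0.23  1.43 -0.    1.48 -0.91] 1.3180143621744742e-26
look [ 0.54  0.47  1.53 -0.64  1.48 -1.  ] 2.9495374320061273e-23
```

Call:
arm_command(
  increments=[
    [20, 0, -10, 3, -7, -6, 85],
    [45, 0, -20, 6, -14, -12, 85],
    [75, 0, -20, 9, -21, -18, 85],
    [105, -1, -15, 12, -28, -25, 85],
    [135, -2, -10, 15, -35, -31, 85],
    [165, -3, -6, 17.5, -42, -37, 85],
    [179, -3, -5, 19.7, -47.1, -42, 85],
    [179, -3, -5, 19.7, -47.1, -42, 85],
    [179, -3, -5, 19.7, -47.1, -42, 85],
  ],
)

```text
time_s: 11.55
tcp_pos: [544.3, 80.1, 338.1]
ee_rot: [-3.14, -0.003, 2.496]
contact_force: [0.4, -1.2, -0.2]
gripper_width: 0.991
```

```bash
python3 - <<'E'
from kin import *
from station import manip
st=manip.state();print(st['qpos'],st['tcp_pos'])
S=spindle();O=ORG+2*S[:,1]
inc(st,O+S@[0,0,185],pul(270));print(O+S@[0,0,185])
E
```

```text
[ 1.98432246e-02  2.07939660e-01  1.45972368e+00  9.09261424e-04
  1.47694580e+00 -9.04993628e-01] [544.26851163  80.05248389 338.12784432]
inc [45.66 51.83 96.48] [ 37.88 -15.91 -43.17]
[538.72467759 149.01116645 241.71822198]
```

Call:
arm_command(
  increments=[
    [15, 20, 10, 6, -2.5, -7, 85],
    [30, 40, 25, 12, -5, -14, 85],
    [40, 50, 45, 18, -7.5, -21, 85],
    [45, 52, 65, 24, -10, -28, 85],
    [46, 52, 85, 31, -13, -35, 85],
    [46, 52, 96, 37.9, -15.9, -43.2, 85],
    [46, 52, 96, 37.9, -15.9, -43.2, 85],
    [46, 52, 96, 37.9, -15.9, -43.2, 85],
    [46, 52, 96, 37.9, -15.9, -43.2, 85],
  ],
)

```text
time_s: 12.68
tcp_pos: [539.6, 148.5, 243.3]
ee_rot: [-2.445, 0.002, -3.004]
contact_force: [-0.0, -0.1, -0.3]
gripper_width: 0.994
```

```bash
python3 - <<'E'
from h import *
f,st=wgrab('w8');tos(st);print(st['ee_rot'],st['qpos'])
S=spindle();O=ORG+2*S[:,1]
uv=proj(f,np.array([O+S@X for X in ([0,0,82],[22,0,66],[0,0,0])]));print(uv.round(1))
im=f['pixels'].copy()
for u in uv: cv2.circle(im,tuple(int(round(a)) for a in u),2,(0,0,255),-1)
cv2.imwrite('pics/w8a.png',im)
u,v=uv[0].astype(int);cv2.imwrite('pics/w8z.png',cv2.resize(f['pixels'][v-60:v+60,u-65:u+65],None,fx=5,fy=5,interpolation=cv2.INTER_NEAREST));print(u,v)
E
```

```text
tcp in spindle [  1.52   2.78 185.78] force_s [-0.1 -0.  -0.3] w 84.9 t 12.675
[-2.44527063e+00  2.31982150e-03 -3.00356054e+00] [ 0.54201765  0.47984974  1.51124827 -0.63425863  1.48633699 -1.000099  ]
[[323.3 232.9]
 [293.7 226.5]
 [322.8 206. ]]
323 232
```

View pics/w8a.png

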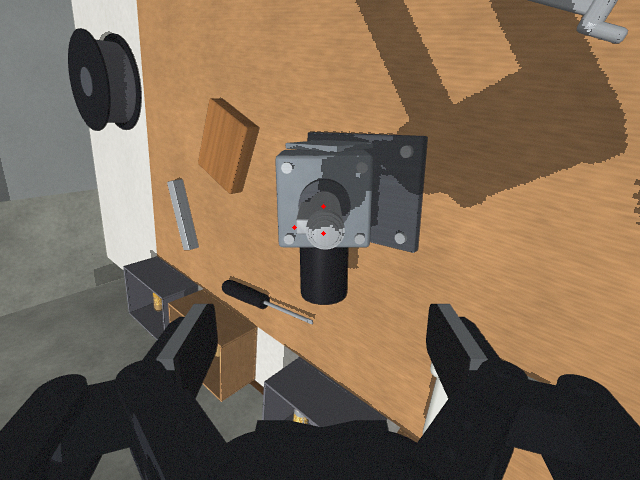

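View pics/w8z.png

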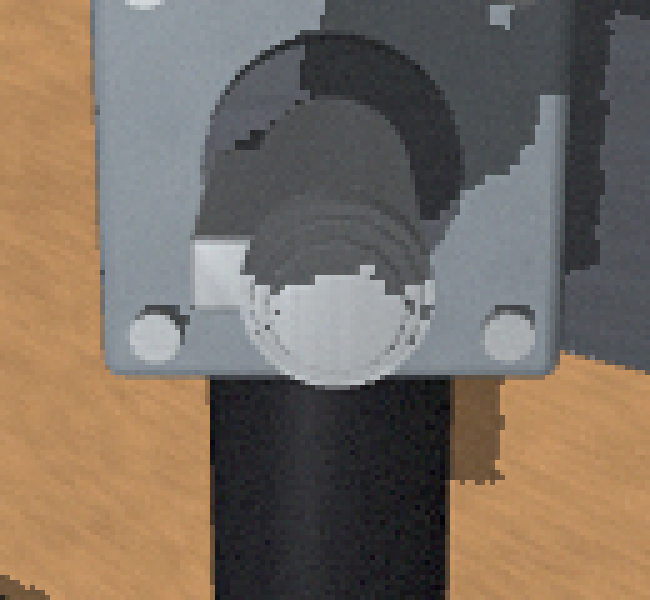

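```bash
python3 - <<'E'
from h import *
f=load('w8')
S=spindle();O=ORG+S@[-1.2,2,0]
P=lambda *X: proj(f,O+S@np.array(X)).round(1)
print('rim76: right',P(-14,0,76),'left',P(14,0,76),'bottom',P(0,14,76),'obs 306,344.4,bot 249.6')
print('tipface bottom r?',P(0,11,82),P(0,12,82))
print('key end corners',P(22,-6,66),P(22,6,66),'obs col296 rows 219.4-233.6')
print('collar right',P(-24,0,0),P(24,0,0),'top',P(0,-24,0),'obs right 350.4, left 299ish, top 178.4')
print('gearbox corners',P(45,45,-10),P(-45,45,-10),'obs', (258+104/5,172+375/5),(258+558/5,172+372/5))
E
```

```text
rim76: right [344.4 230.3] left [305.5 230.5] bottom [325.  248.6] obs 306,344.4,bot 249.6
tipface bottom r? [325.  247.6] [325.  248.9]
key end corners [295.1 218.8] [295.6 234.2] obs col296 rows 219.4-233.6
collar right [350.2 205.9] [297.9 206.1] top [324.  179.9] obs right 350.4, left 299ish, top 178.4
gearbox corners [278.2 248.5] [369.9 248.2] obs (278.8, 247.0) (369.6, 246.4)
```

```bash
sed -i 's/^HEAD=.*/HEAD=np.radians(98.1)\nORG=np.array([553.5,31,100.])/' h.py; python3 - <<'E'
from h import *
s=open('h.py').read()
S=spindle();O=ORG+S@[-1.2,2,0];print(O)
t=load('top0');print('yellow',plane(t,253,314,56)[:2],'spacer',plane(t,251.5,217,22)[:2],'cup',plane(t,207,293,95)[:2])
from station import manip
st=manip.state();inc(st,[489.5,293,150],down(220))
open('h.py','a').write('\nO=ORG+spindle()@[-1.2,2,0]\n')
E
```

```text
[555.35052339  32.19188501  99.22865487]
yellow [358.60337838 357.08768213] spacer [683.95737542 386.77899803] cup [417.94559843 498.35471696]
inc [ 29.82 174.92 -24.65] [-38.88 -11.04 -30.79]
```

Call:
arm_command(
  increments=[
    [0, 30, -40, -5, -1, -4, 85],
    [10, 70, -60, -13, -3, -10, 85],
    [20, 110, -60, -21, -6, -16, 85],
    [28, 150, -50, -29, -8, -23, 85],
    [30, 175, -35, -36, -10, -28, 85],
    [30, 175, -25, -38.9, -11, -30.8, 85],
    [30, 175, -25, -38.9, -11, -30.8, 85],
    [30, 175, -25, -38.9, -11, -30.8, 85],
    [30, 175, -25, -38.9, -11, -30.8, 85],
  ],
)

```text
time_s: 13.85
tcp_pos: [489.7, 294.0, 151.1]
ee_rot: [-3.141, 0.001, -2.444]
contact_force: [-0.3, 0.2, 0.2]
gripper_width: 0.995
```

```bash
python3 - <<'E'
from h import *
f,st=wgrab('w9');print(st['tcp_pos'],st['ee_rot'],st['qpos'],st['time_s'])
E
```

```text
[489.74653989 293.99775867 151.13445984] [-3.14124236e+00  1.04220689e-03 -2.44354111e+00] [ 4.19763086e-01  4.01491682e-01  1.66572008e+00 -5.74812654e-05
  1.07328256e+00 -1.84905720e+00] 13.85
```

View pics/w9.png

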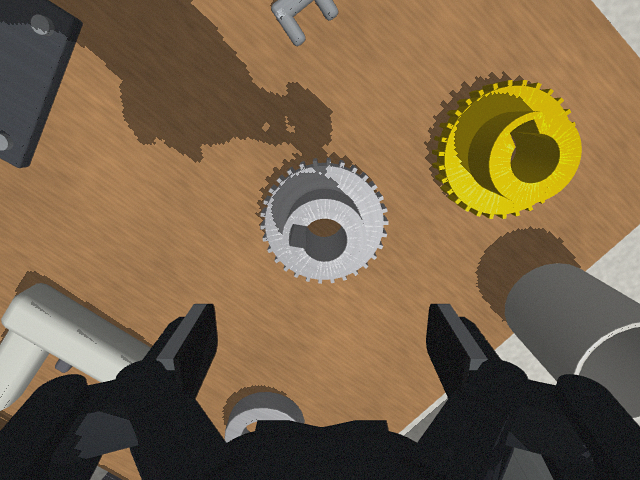

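The silver pulley is at (325,225), its keyway pointing left at (297,236). Yellow at (513,150) is a look-alike, and the spacer at the bottom has no keyway.

```bash
python3 - <<'E'
from h import *
f=load('w9');im=f['pixels']
c=im[150:290,255:395];cv2.imwrite('pics/w9z.png',cv2.resize(c,None,fx=4.2,fy=4.2,interpolation=cv2.INTER_NEAREST))
print(world(f,[340,340],[262,205]).round(1))
print(f['range_z'][215:265:5,285:365:6].round(0))
E
```

```text
[[495.3 315.6  55.4]
 [464.2 288.6  56.3]]
[[282. 246. 246. 245. 246. 246. 245. 245. 246. 246. 246. 245. 247. 283.]
 [282. 246. 246. 246. 247. 247. 305. 303. 304. 246. 246. 246. 246. 284.]
 [248. 249. 301. 247. 304. 306. 305. 306. 305. 304. 246. 248. 247. 247.]
 [250. 273. 287. 290. 306. 306. 305. 306. 307. 304. 249. 248. 249. 249.]
 [251. 271. 276. 278. 294. 306. 307. 307. 305. 293. 268. 251. 251. 250.]
 [251. 263. 265. 268. 284. 293. 301. 300. 294. 282. 264. 251. 251. 252.]
 [252. 255. 256. 257. 273. 282. 287. 288. 283. 274. 258. 252. 251. 252.]
 [253. 253. 253. 253. 264. 272. 277. 276. 272. 265. 252. 253. 252. 253.]
 [293. 254. 255. 254. 257. 264. 267. 267. 264. 256. 254. 254. 254. 292.]
 [294. 255. 255. 254. 256. 255. 258. 256. 255. 257. 256. 256. 256. 294.]]
```

View pics/w9z.png

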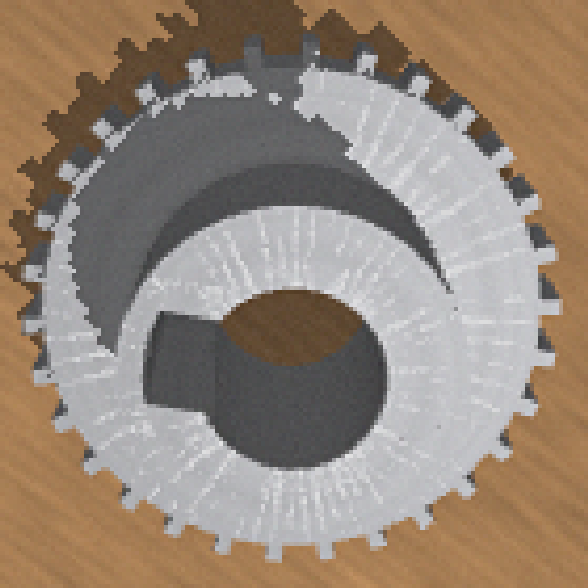

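```bash
cat > bore.py <<'E'
from h import *
from scipy.optimize import least_squares
def bore(f,h,crop,thr=None,frame=None,tool=False):
    """contour of hole in top face by range; plane z=h world. returns points in plane"""
    u0,u1,v0,v1=crop
    vv,uu=np.mgrid[v0:v1,u0:u1]
    W=world(f,uu,vv,f['range_z'][v0:v1,u0:u1])
    face=(np.abs(W[...,2]-h)<3.2).astype(np.uint8)
    return uu,vv,W,face
E
python3 - <<'E'
from bore import *
f=load('w9')
# hole mask: by gray (dark or brownish) inside boss
im=f['pixels'];g=cv2.cvtColor(im,cv2.COLOR_BGR2GRAY)
m=(g<150).astype(np.uint8);
n,l,s,c=cv2.connectedComponentsWithStats(m[195:270,280:365])
i=l[240-195,325-280];print(s[i])
hole=np.zeros(m.shape,np.uint8);hole[195:270,280:365]=(l==i)
cs,_=cv2.findContours(cv2.resize(hole,None,fx=1,fy=1),0,1);ct=max(cs,key=len)[:,0]
# subpixel-ish: contour of hole and of complement average -> use dilated contour avg; simple: push outward .5px
cen=ct.mean(0);d=ct-cen;ct=ct+0.5*d/np.linalg.norm(d,axis=1)[:,None]
X=np.array([plane(f,u,v,56) for u,v in ct])[:,:2]
st=states=None
# initial fit robust
def fc(p,X=X): return np.linalg.norm(X-p[:2],axis=1)-15.5
r=least_squares(fc,[489.7,294],loss='soft_l1',f_scale=.3);C=r.x;rad=np.linalg.norm(X-C,axis=1)
far=X[rad>19];d=(far-C).mean(0);az=np.degrees(np.arctan2(d[1],d[0]));print(C,az,rad.max(),np.sort(np.abs(r.fun))[:len(r.fun)//2].max())
for _ in range(3):
    a=np.arctan2(*(X-C).T[::-1]);da=np.abs((a-np.radians(az)+np.pi)%(2*np.pi)-np.pi)
    Y=X[da>np.radians(45)];r=least_squares(lambda p:np.linalg.norm(Y-p[:2],axis=1)-p[2],[*C,15.5]);C=r.x[:2]
print('circle',r.x,np.std(r.fun))
# keyway sides
e=np.array([np.cos(np.radians(az)),np.sin(np.radians(az))]);n=np.array([-e[1],e[0]])
A=(X-C)@e;B=(X-C)@n
for sgn in (1,-1):
    q=(A>17)&(A<23)&(B*sgn>5);k=np.polyfit(A[q],B[q],1);print('side',sgn,q.sum(),B[q].mean(),np.degrees(np.arctan(k[0]))+az)
print('end',A.max())
# boss outline & az from centre
hsvW=None
v,u=np.mgrid[190:285,270:380];W=world(f,u,v);
fm=np.abs(W[...,2]-56)<3
P=W[fm][:,:2];print('boss extents',(P-C)@e@np.ones(1) if 0 else (np.percentile(np.linalg.norm(P-C,axis=1),[90,98,99.5])))
E
```

```text
[   9   24   58   43 1847]
[490.28387081 295.85405085] -60.38789269613259 24.345876740425716 0.5901862696529427
circle [489.88512946 296.49309503  15.58689058] 0.20972416678432898
side 1 9 8.0429529338465 -61.71277398287176
side -1 8 -7.758350114725243 -60.19980950776142
end 25.001052065112823
boss extents [28.17408247 28.99389909 29.19262535]
```

```bash
python3 - <<'E'
from h import *
from station import manip
st=manip.state();inc(st,[489.9,296.5,21],down(209.5))
E
```

```text
inc [ -1.78   1.7  129.92] [-1.000e-02  4.000e-02  1.052e+01]
```

Call:
arm_command(
  increments=[
    [-1.8, 1.7, 0, 0, 0, 10.5, 85],
    [-1.8, 1.7, 50, 0, 0, 10.5, 85],
    [-1.8, 1.7, 70, 0, 0, 10.5, 85],
    [-1.8, 1.7, 70, 0, 0, 10.5, 85],
    [-1.8, 1.7, 70, 0, 0, 10.5, 85],
  ],
)

```text
time_s: 14.52
tcp_pos: [490.6, 297.2, 81.9]
ee_rot: [-3.141, 0.002, -2.626]
contact_force: [-0.3, -0.7, 0.5]
gripper_width: 0.99
```

```bash
python3 - <<'E'
from h import *
f,st=wgrab('w10');print(st['tcp_pos'],st['ee_rot']);inc(st,[489.9,296.5,21],down(209.5))
E
```

```text
[490.59654936 297.22960769  81.86343541] [-3.14131037e+00  2.33140043e-03 -2.62594359e+00]
inc [ 1.11 -0.27 60.86] [-0.02  0.13  0.04]
```

View pics/w10.png

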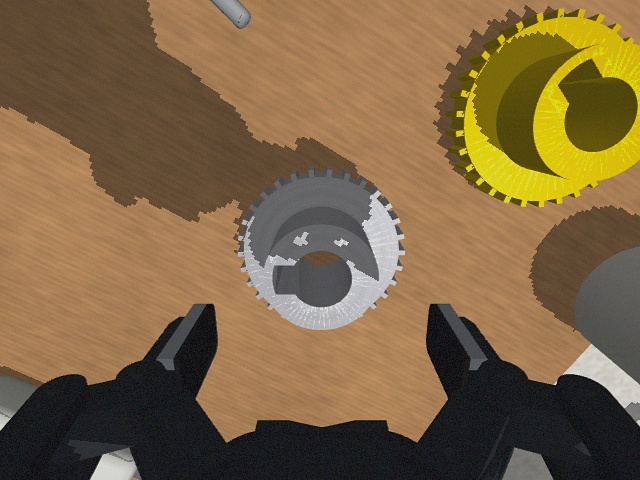

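Call:
arm_command(
  increments=[
    [1.1, -0.3, 40, 0, 0, 0, 85],
    [1.1, -0.3, 58, 0, 0, 0, 85],
    [1.1, -0.3, 61, 0, 0, 0, 85],
    [1.1, -0.3, 61, 0, 0, 0, 85],
  ],
)

```text
time_s: 15.08
tcp_pos: [490.7, 296.7, 21.8]
ee_rot: [-3.141, 0.004, -2.626]
contact_force: [-0.5, 0.2, -0.2]
gripper_width: 0.996
```

```bash
python3 - <<'E'
from h import *
f,st=wgrab('w11');print(st['tcp_pos'],st['ee_rot'],st['contact_force']);inc(st,[489.9,296.5,21],down(209.5))
E
```

```text
[490.72818816 296.73339187  21.77081997] [-3.14120263  0.00380249 -2.62610746] [-0.50212631  0.17736017 -0.20080931]
inc [0.84 0.21 0.77] [-0.02  0.22  0.04]
```

View pics/w11.png

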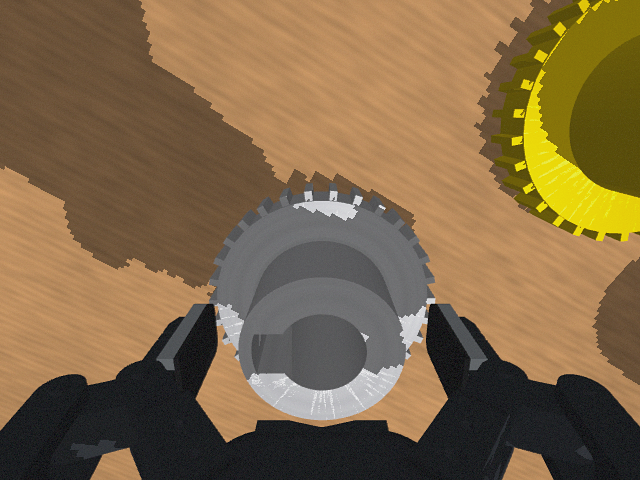

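Call:
arm_command(
  increments=[
    [0.8, 0.2, 0.5, 0, 0, 0, 85],
    [0.8, 0.2, 0.5, 0, 0, 0, 50],
    [0.8, 0.2, 0.5, 0, 0, 0, 50],
    [0.8, 0.2, 0.5, 0, 0, 0, 50],
    [0.8, 0.2, 0.5, 0, 0, 0, 50],
    [0.8, 0.2, 0.5, 0, 0, 0, 50],
    [0.8, 0.2, 0.5, 0, 0, 0, 50],
  ],
  force=80,
)

```text
time_s: 16.0
tcp_pos: [490.6, 296.7, 22.4]
ee_rot: [-3.141, 0.005, -2.626]
contact_force: [-0.4, -1.2, 6.5]
gripper_width: 0.662
```

```bash
python3 - <<'E'
from h import *
f,st=wgrab('w12');print(st['tcp_pos'],st['ee_rot'],st['contact_force'],st['gripper_width']*85.4)
cv2.imwrite('pics/w12z.png',cv2.resize(f['pixels'][240:470,180:460],None,fx=2.6,fy=2.6))
# fingertip in tool coordinates
T=f['T_tool_cam']
for (u,v) in [(0,0)]: pass
R=f['range_z'];print(R[300:330:5,200:250:5].round(0))
E
```

```text
[490.55819964 296.74305972  22.35258174] [-3.14093651  0.00545687 -2.62597569] [-0.40669738 -1.2401486   6.47100575] 56.55328050155727
[[182. 183. 162. 162. 162. 161. 161. 144. 143. 143.]
 [185. 184. 163. 163. 163. 162. 139. 140. 139. 139.]
 [185. 184. 185. 185. 145. 143. 136. 136. 136. 136.]
 [185. 186. 185. 139. 140. 132. 133. 132. 131. 135.]
 [187. 186. 136. 136. 138. 128. 129. 129. 130. 123.]
 [188. 188. 134. 134. 126. 126. 125. 126. 128. 123.]]
```

View pics/w12z.png

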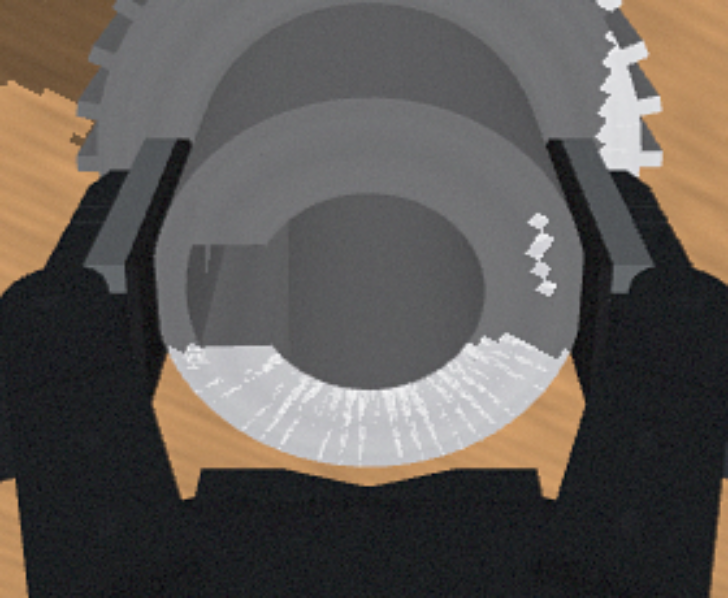

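```bash
python3 - <<'E'
from kin import *
from station import manip
st=manip.state();S=spindle()
inc(st,O+S@[0,0,150],pul(270));print(O+S@[0,0,150])
q=st['qpos']
for P,R in [([490,297,200],down(209.5)),(O+S@[0,0,150],pul(270)),(O+S@[0,0,22],pul(270))]:
    q,c=ik(P,R,PK,q);print(q.round(2),c)
E
```

```text
inc [  37.81 -172.5  -191.87] [39.55  7.79 20.45]
[541.76508848 127.64812608 214.13532134]
[ 0.42  0.33  1.63 -0.    1.18 -1.66] 1.3239195687944686e-23
[ 0.51  0.48  1.59 -0.65  1.41 -0.98] 6.495039391900439e-30
[ 0.38  0.53  1.78 -0.75  1.16 -0.9 ] 8.319517380169523e-28
```

Call:
arm_command(
  increments=[
    [0, 0, -30, 0, 0, 0, 50],
    [0, 0, -80, 0, 0, 0, 50],
    [0, 0, -130, 0, 0, 0, 50],
    [0, -30, -180, 6, 1, 3, 50],
    [10, -60, -210, 13, 2.5, 7, 50],
    [18, -95, -225, 20, 4, 10, 50],
    [26, -130, -220, 27, 5.5, 14, 50],
    [34, -160, -205, 34, 7, 18, 50],
    [38, -172, -192, 39.5, 7.8, 20.4, 50],
    [38, -172, -192, 39.5, 7.8, 20.4, 50],
    [38, -172, -192, 39.5, 7.8, 20.4, 50],
    [38, -172, -192, 39.5, 7.8, 20.4, 50],
  ],
)

```text
time_s: 17.55
tcp_pos: [541.8, 128.4, 215.3]
ee_rot: [-2.446, 0.001, -2.999]
contact_force: [1.1, 0.0, -6.2]
gripper_width: 0.665
```

```bash
python3 - <<'E'
from h import *
f,st=wgrab('w13');tos(st);print(st['ee_rot'],(pose(st)[0]-O)@spindle());
S=spindle();inc(st,O+S@[0,0,135],pul(270))
from station import cams
for n in('side','top'):
    s=cams.grab_frame(n);np.savez(n+'13.npz',**s)
    u,v=proj(s,O+S@[0,0,95]).astype(int)
    cv2.imwrite(f'pics/{n}13.png',cv2.resize(s['pixels'][v-45:v+55,u-60:u+60],None,fx=5,fy=5,interpolation=cv2.INTER_CUBIC))
E
```

```text
tcp in spindle [ -0.99   2.15 151.38] force_s [-3.9  1.1 -4.9] w 56.8 t 17.55
[-2.44636058e+00  1.27850903e-03 -2.99924247e+00] [  0.21146095   0.15384018 151.38378474]
inc [ 0.18  0.16 16.38] [ 0.17  0.09 -0.  ]
```

View pics/w13.png

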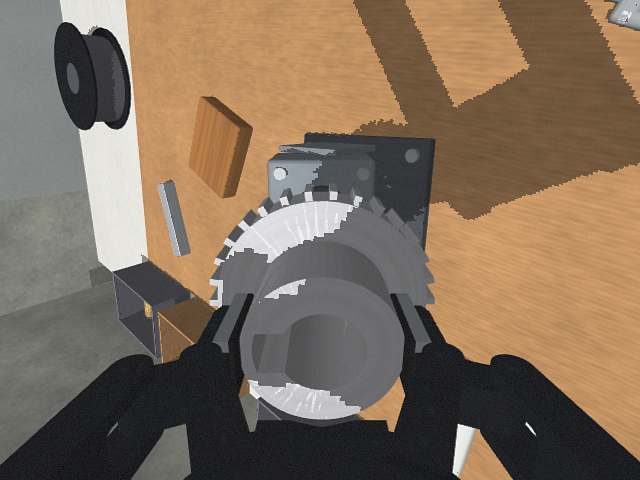

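View pics/side13.png

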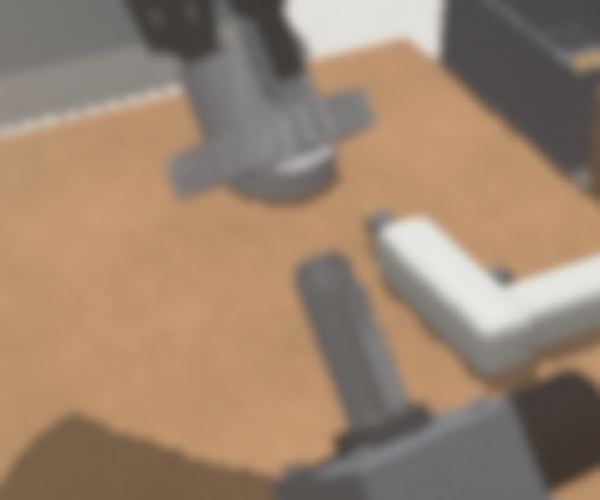

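View pics/top13.png

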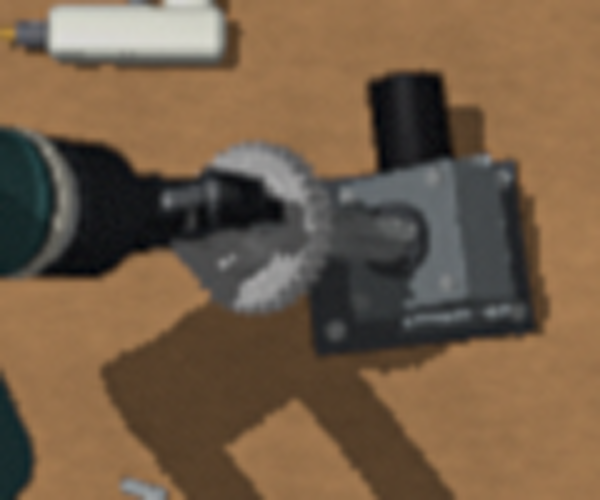

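```bash
python3 - <<'E'
from h import *
for n in('w12','w13'):
    f=load(n);c=f['pixels'][270:425,235:410]
    g=cv2.createCLAHE(4,(2,2)).apply(cv2.cvtColor(c,cv2.COLOR_BGR2GRAY))
    cv2.imwrite(f'pics/{n}c.png',cv2.resize(g,None,fx=4,fy=3.8,interpolation=cv2.INTER_CUBIC))
E
```

```text
(no output)
```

View pics/w13c.png

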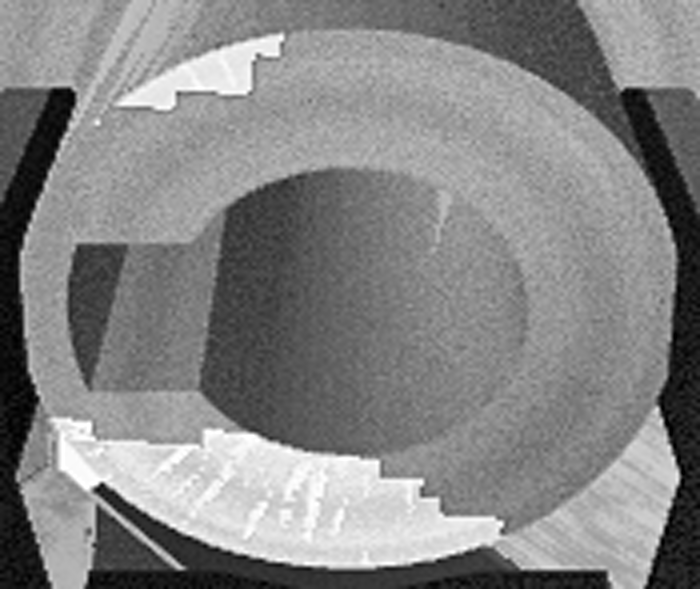

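View pics/w12c.png

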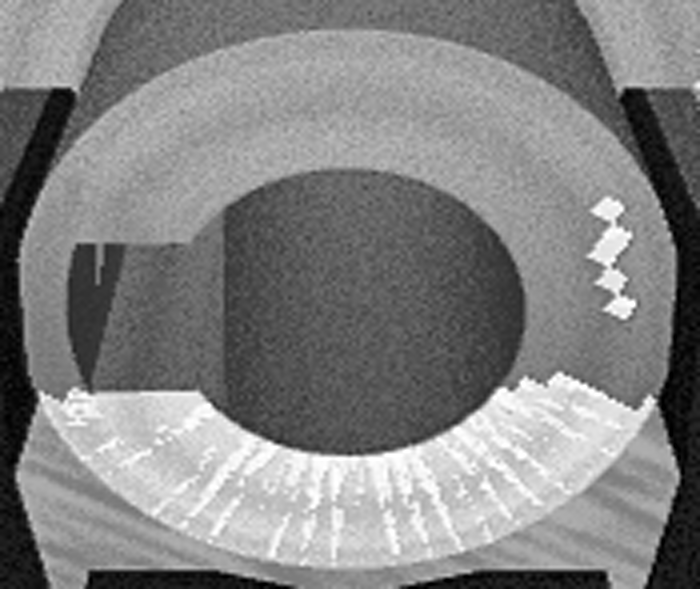

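```bash
python3 - <<'E'
from h import *
f=load('w13');T=f['T_tool_cam']
def tp(x,y,h=-33.65):
    u=(x+.5)/4-.5+235;v=(y+.5)/3.8-.5+270
    d=T[:3,:3]@[(u-f['cx'])/f['fx'],(v-f['cy'])/f['fy'],1];o=T[:3,3];return (o+d*(h-o[2])/d[2]).round(2)
for h in (-33.65,-35):
    print(h)
    for n,x,y in [('bore top',350,167),('bore bot',355,456),('bore right',526,308),('boss l',20,275),('boss r',678,275),('boss top',350,30),('boss bot',350,568),('kw left',68,310),('kw top a',80,243),('kw top b',190,243),('kw bot a',95,390),('kw bot b',200,390)]:
        print(n,tp(x,y,h))
E
```

```text
-33.65
bore top [ 15.8    0.27 -33.65]
bore bot [-15.33   0.76 -33.65]
bore right [  1.21  15.62 -33.65]
boss l [  4.68 -28.24 -33.65]
boss r [  4.73  28.62 -33.65]
boss top [ 29.04   0.25 -33.65]
boss bot [-28.75   0.32 -33.65]
kw left [  0.96 -24.31 -33.65]
kw top a [  8.04 -22.87 -33.65]
kw top b [  8.05 -13.44 -33.65]
kw bot a [ -7.83 -22.41 -33.65]
kw bot b [ -7.82 -13.06 -33.65]
-35
bore top [ 16.58   0.27 -35.  ]
bore bot [-14.17   0.75 -35.  ]
bore right [  2.17  15.43 -35.  ]
boss l [  5.6  -27.89 -35.  ]
boss r [  5.65  28.27 -35.  ]
boss top [ 29.66   0.25 -35.  ]
boss bot [-27.42   0.32 -35.  ]
kw left [  1.92 -24.01 -35.  ]
kw top a [  8.91 -22.58 -35.  ]
kw top b [  8.92 -13.27 -35.  ]
kw bot a [ -6.75 -22.14 -35.  ]
kw bot b [ -6.75 -12.9  -35.  ]
```

Call:
arm_command(
  increments=[
    [0, 0, 20, 0.2, 0.1, 0, 50],
    [0, 0, 36, 0.2, 0.1, 0, 50],
    [0, 0, 42, 0.2, 0.1, 0, 50],
    [0, 0, 42, 0.2, 0.1, 0, 50],
    [0, 0, 42, 0.2, 0.1, 0, 50],
  ],
)

```text
time_s: 18.32
tcp_pos: [545.8, 101.7, 183.1]
ee_rot: [-2.442, 0.0, -3.001]
contact_force: [-0.4, 0.5, -6.1]
gripper_width: 0.668
```

```bash
cat >> h.py <<'E'
def toO(st):
    S=spindle();p,R=pose(st);print('tcp in O',((p-O)@S).round(2),'force_s',(st['contact_force']@S).round(1),'w',round(st['gripper_width']*85.4,1),'t',st['time_s'],'rotvec to goal',Ro.from_matrix(R.T@pul(270)).as_rotvec(degrees=True).round(2))
E
python3 - <<'E'
from h import *
f,st=wgrab('w14');toO(st)
S=spindle()
from station import cams
for n in('side',):
    s=cams.grab_frame(n)
    u,v=proj(s,O+S@[0,0,70]).astype(int)
    cv2.imwrite(f'pics/{n}14.png',cv2.resize(s['pixels'][v-45:v+55,u-60:u+60],None,fx=5,fy=5,interpolation=cv2.INTER_CUBIC))
cv2.imwrite('pics/w14c.png',cv2.resize(f['pixels'][180:430,200:450],None,fx=2.4,fy=2.4))
E
```

```text
tcp in O [  0.2    0.32 109.33] force_s [-4.3 -0.3 -4.4] w 57.0 t 18.325 rotvec to goal [-0.07 -0.   -0.02]
```

View pics/side14.png

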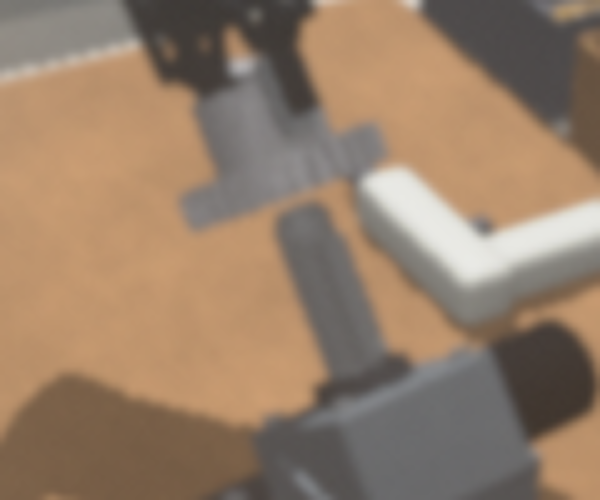

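View pics/w14c.png

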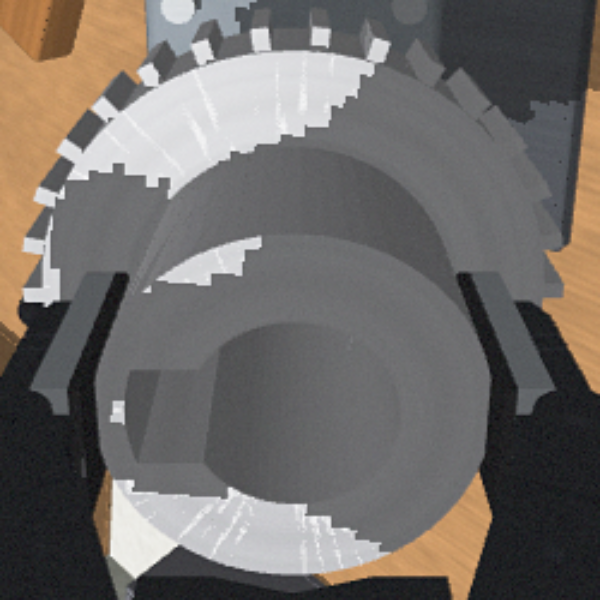

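Call:
arm_command(
  increments=[
    [0, 0, 5, -0.07, 0, 0, 50],
    [0, 0, 10, -0.07, 0, 0, 50],
    [0, 0, 14, -0.07, 0, 0, 50],
    [0, 0, 16, -0.07, 0, 0, 50],
    [0, 0, 16, -0.07, 0, 0, 50],
  ],
)

```text
time_s: 19.05
tcp_pos: [547.2, 91.5, 170.9]
ee_rot: [-2.443, 0.0, -3.001]
contact_force: [-0.4, -0.5, -5.7]
gripper_width: 0.665
```

```bash
python3 - <<'E'
from h import *
from station import manip
toO(manip.state())
E
```

```text
tcp in O [ 0.21  0.34 93.39] force_s [-3.3 -0.4 -4.6] w 56.8 t 19.05 rotvec to goal [-0.    0.   -0.03]
```

Call:
arm_command(
  increments=[
    [0, 0, 4, 0, 0, 0, 50],
    [0, 0, 8, 0, 0, 0, 50],
    [0, 0, 12, 0, 0, 0, 50],
    [0, 0, 14, 0, 0, 0, 50],
    [0, 0, 14, 0, 0, 0, 50],
  ],
)

```text
time_s: 19.68
tcp_pos: [548.4, 82.4, 160.0]
ee_rot: [-2.443, -0.0, -3.001]
contact_force: [1.1, 0.4, -6.1]
gripper_width: 0.666
```

```bash
python3 - <<'E'
from h import *
f,st=wgrab('w15');toO(st)
cv2.imwrite('pics/w15c.png',cv2.resize(f['pixels'][180:430,200:450],None,fx=2.4,fy=2.4))
E
```

```text
tcp in O [ 0.23  0.21 79.17] force_s [-4.1  1.1 -4.5] w 56.9 t 19.675 rotvec to goal [-0.01 -0.02 -0.02]
```

View pics/w15c.png

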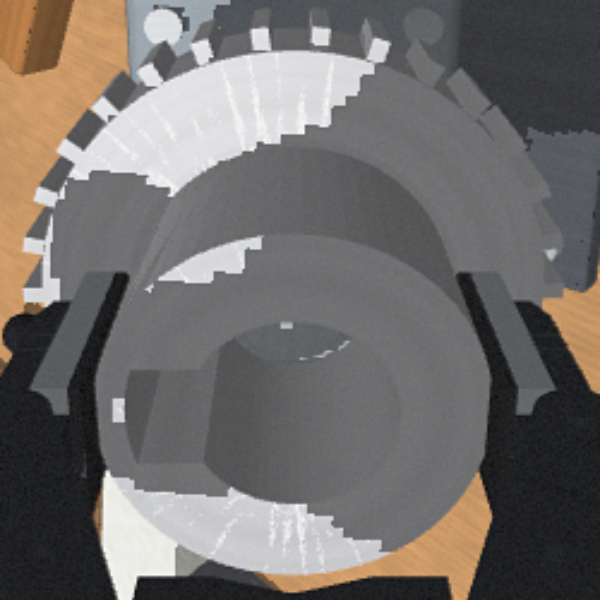

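Call:
arm_command(
  increments=[
    [0, 0, 6, 0, 0, 0, 50],
    [0, 0, 12, 0, 0, 0, 50],
    [0, 0, 18, 0, 0, 0, 50],
    [0, 0, 24, 0, 0, 0, 50],
    [0, 0, 30, 0, 0, 0, 50],
    [0, 0, 30, 0, 0, 0, 50],
    [0, 0, 30, 0, 0, 0, 50],
  ],
)

```text
time_s: 20.6
tcp_pos: [551.3, 63.5, 137.2]
ee_rot: [-2.443, 0.0, -3.001]
contact_force: [-0.3, 0.4, -6.5]
gripper_width: 0.664
```

```bash
python3 - <<'E'
from h import *
f,st=wgrab('w16');toO(st)
cv2.imwrite('pics/w16c.png',cv2.resize(f['pixels'][180:430,200:450],None,fx=2.4,fy=2.4))
E
```

```text
tcp in O [ 0.24  0.42 49.37] force_s [-4.5 -0.2 -4.7] w 56.7 t 20.6 rotvec to goal [-0.   -0.   -0.03]
```

View pics/w16c.png

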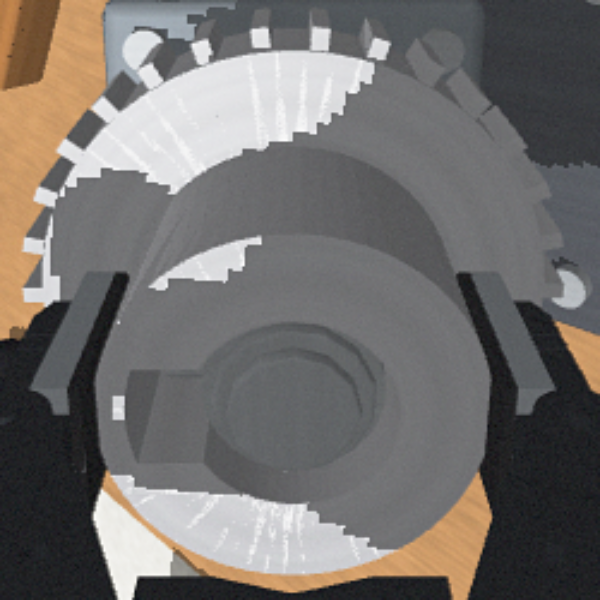

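Running free with no added force. About 27 mm remain; I'll approach the collar gently.

Call:
arm_command(
  increments=[
    [0, 0, 6, 0, 0, 0, 50],
    [0, 0, 12, 0, 0, 0, 50],
    [0, 0, 18, 0, 0, 0, 50],
    [0, 0, 22, 0, 0, 0, 50],
    [0, 0, 24, 0, 0, 0, 50],
    [0, 0, 24, 0, 0, 0, 50],
  ],
)

```text
time_s: 21.4
tcp_pos: [553.5, 48.2, 118.8]
ee_rot: [-2.443, 0.0, -3.001]
contact_force: [-0.2, 0.0, -6.1]
gripper_width: 0.666
```

```bash
python3 - <<'E'
from h import *
from station import manip
toO(manip.state())
E
```

```text
tcp in O [ 0.24  0.41 25.32] force_s [-4.  -0.2 -4.6] w 56.9 t 21.4 rotvec to goal [-0.   -0.01 -0.04]
```

Call:
arm_command(
  increments=[
    [0, 0, 1, 0, 0, 0, 50],
    [0, 0, 2, 0, 0, 0, 50],
    [0, 0, 3, 0, 0, 0, 50],
    [0, 0, 3, 0, 0, 0, 50],
  ],
)

```text
time_s: 21.9
tcp_pos: [553.8, 46.9, 117.3]
ee_rot: [-2.444, 0.001, -3.001]
contact_force: [-2.4, 4.4, 0.5]
gripper_width: 0.665
```

```bash
python3 - <<'E'
from h import *
f,st=wgrab('w17');toO(st)
cv2.imwrite('pics/w17c.png',cv2.resize(f['pixels'][180:430,200:450],None,fx=2.4,fy=2.4))
E
```

```text
tcp in O [ 0.25  0.56 23.33] force_s [-3.3 -1.7  3.4] w 56.8 t 21.9 rotvec to goal [ 0.01  0.04 -0.07]
```

View pics/w17c.png

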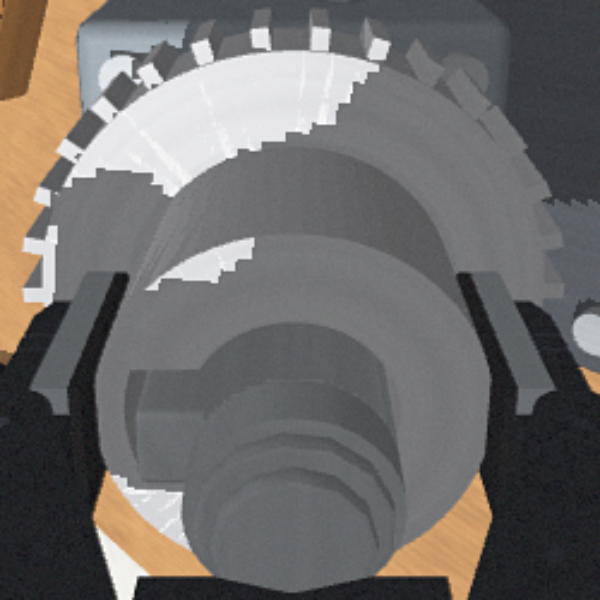

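Call:
arm_command(
  increments=[
    [0, 0, 1.5, 0, 0, 0, 50],
    [0, 0, 2.5, 0, 0, 0, 50],
    [0, 0, 2.5, 0, 0, 0, 50],
  ],
)

```text
time_s: 22.32
tcp_pos: [553.8, 46.9, 117.2]
ee_rot: [-2.444, 0.003, -3.001]
contact_force: [-8.6, 13.3, 10.7]
gripper_width: 0.668
```

```bash
python3 - <<'E'
from h import *
f,st=wgrab('w18');toO(st);S=spindle()
# tip height over boss in picture via range
Z=f['range_z'];
for n,(u,v) in {'tipface':(325,405),'boss l':(250,320),'boss r':(385,330),'boss top':(320,290),'disc':(320,215)}.items():
    z=np.median(Z[v-2:v+3,u-2:u+3]);print(n,((world(f,[u],[v],np.array([z]))-O)@S).round(1))
from station import cams
for n in('side','top'):
    s=cams.grab_frame(n);u,v=proj(s,O+S@[0,0,40]).astype(int)
    cv2.imwrite(f'pics/{n}18.png',cv2.resize(s['pixels'][v-45:v+55,u-60:u+60],None,fx=5,fy=5,interpolation=cv2.INTER_CUBIC))
E
```

```text
tcp in O [ 0.24  0.58 23.25] force_s [-4.1 -6.7 17.4] w 57.1 t 22.325 rotvec to goal [ 0.04  0.11 -0.14]
tipface [[-0.8 -1.6 83.1]]
boss l [[ 24.3 -13.   57.1]]
boss r [[-21.5  -9.1  57.2]]
boss top [[  0.6 -24.2  57.2]]
disc [[  0.7 -40.1  21.2]]
```

View pics/side18.png

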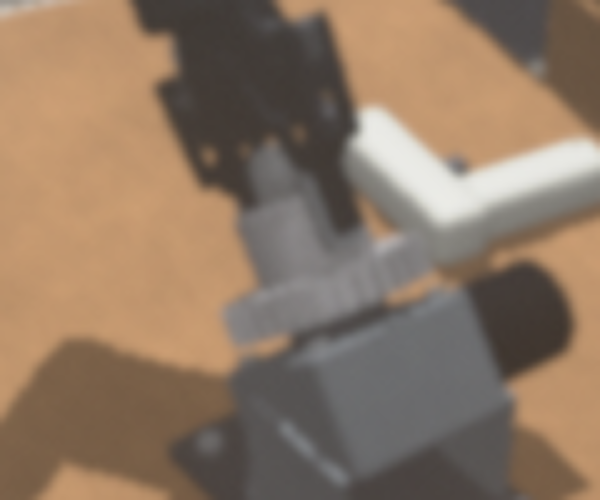

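The tip stands 26.0 mm above the boss (83.1 − 57.15), and force rises without travel, so the pulley is home on the collar. Releasing.

Call:
arm_command(
  increments=[
    [0, 0, 0, 0, 0, 0, 57],
    [0, 0, 0, 0, 0, 0, 70],
    [0, 0, 0, 0, 0, 0, 85],
    [0, 0, 0, 0, 0, 0, 85],
    [0, 0, 0, 0, 0, 0, 85],
    [0, 0, -10, 0, 0, 0, 85],
    [0, 0, -30, 0, 0, 0, 85],
    [0, 0, -70, 0, 0, 0, 85],
    [0, 0, -120, 0, 0, 0, 85],
    [0, 0, -160, 0, 0, 0, 85],
    [0, 0, -165, 0, 0, 0, 85],
    [0, 0, -165, 0, 0, 0, 85],
  ],
)

```text
time_s: 23.98
tcp_pos: [538.3, 151.7, 243.5]
ee_rot: [-2.444, 0.003, -3.0]
contact_force: [-0.0, -0.6, -0.3]
gripper_width: 0.996
```

```bash
python3 - <<'E'
from h import *
f,st=wgrab('w19');toO(st);S=spindle()
print(proj(f,np.array([O+S@[0,0,82],O+S@[0,0,56],O+S@[22,0,60]])).round(0))
from station import cams
for n in('side','top'):
    s=cams.grab_frame(n);u,v=proj(s,O+S@[0,0,40]).astype(int)
    cv2.imwrite(f'pics/{n}19.png',cv2.resize(s['pixels'][v-45:v+55,u-60:u+60],None,fx=5,fy=5,interpolation=cv2.INTER_CUBIC))
    cv2.imwrite(f'pics/{n}19f.png',s['pixels'])
E
```

```text
tcp in O [ 2.3000e-01 -2.0000e-02  1.8815e+02] force_s [ 0.2 -0.1 -0.6] w 85.1 t 23.975 rotvec to goal [ 0.04  0.13 -0.11]
[[322. 233.]
 [322. 222.]
 [293. 224.]]
```

View pics/w19.png

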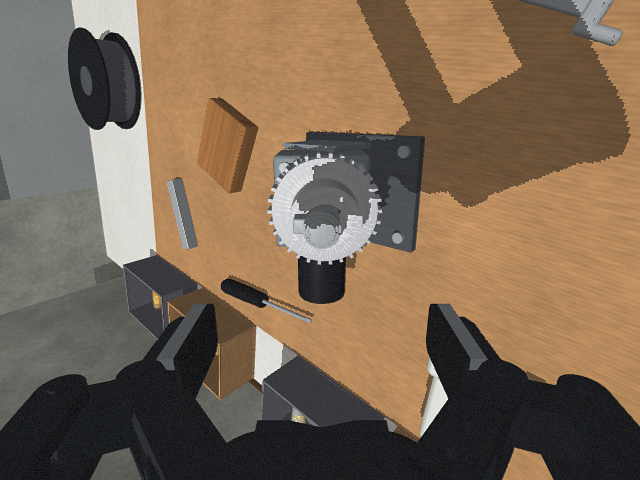

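View pics/side19.png

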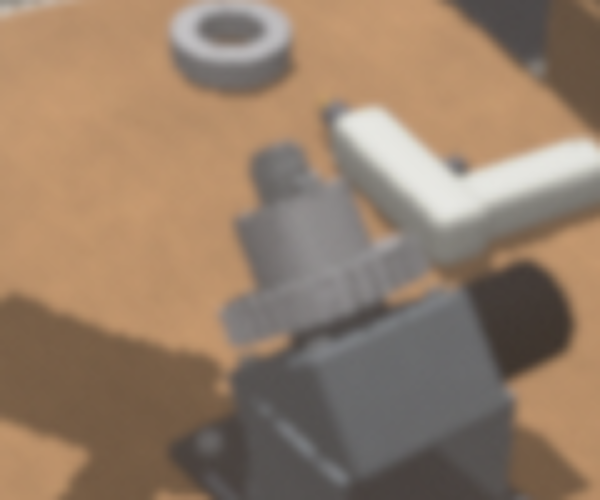

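View pics/top19f.png

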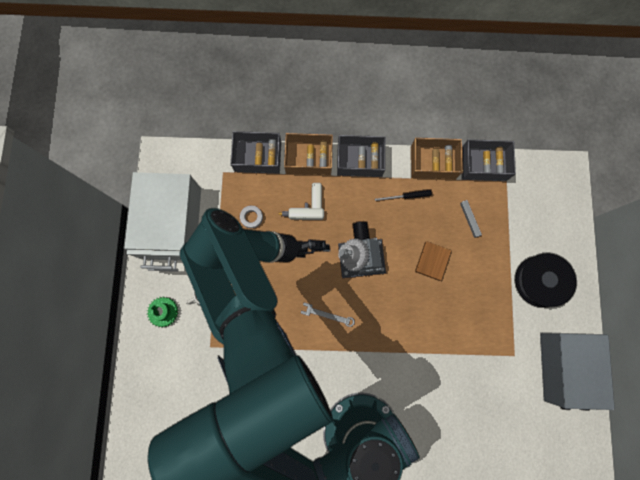

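```bash
python3 - <<'E'
from h import *
f=load('w19');S=spindle()
cv2.imwrite('pics/w19z.png',cv2.resize(f['pixels'][145:270,260:390],None,fx=5,fy=4.7,interpolation=cv2.INTER_NEAREST))
v,u=np.mgrid[150:270:1,262:385:1];W=(world(f,u,v)-O)@S
z=W[...,2];r=np.hypot(W[...,0],W[...,1])
a=np.arctan2(W[...,1],W[...,0])
for n,m in [('tip',(r<9)&(z>78)),('boss',(r>24)&(r<28)&(z>45)&(z<65)),('disc',(r>35)&(r<46)&(z>10)&(z<30))]:
    x,y,zz=W[m].T;k=np.linalg.lstsq(np.c_[x,y,np.ones_like(x)],zz,rcond=None)[0];print(n,m.sum(),np.median(zz).round(2),'fit',k.round(3))
m=(np.abs(W[...,1])<4)&(W[...,0]>15.5)&(W[...,0]<21)&(z>50);print('key end z',np.median(z[m]),m.sum())
E
```

```text
tip 482 83.2 fit [-1.1000e-02 -0.0000e+00  8.3188e+01]
boss 994 57.16 fit [-1.7000e-02  1.7000e-02  5.6867e+01]
disc 2849 21.2 fit [-5.0000e-03  2.0000e-03  2.1094e+01]
key end z 64.24698926549173 75
```

View pics/w19z.png

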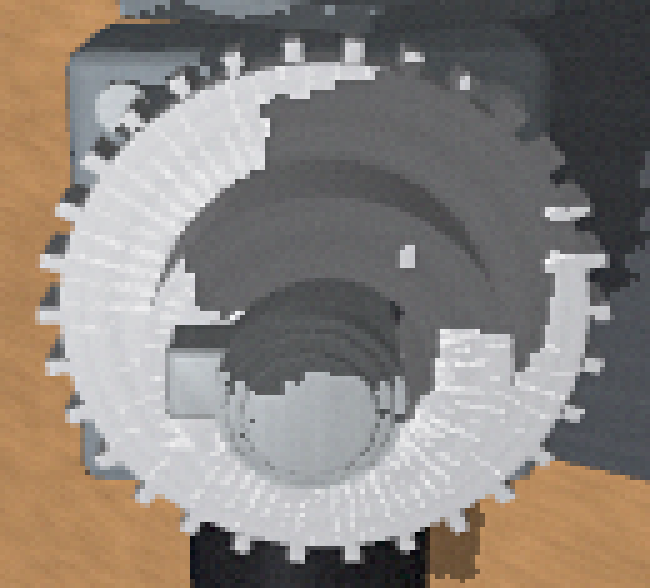

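Tip to boss is 26.0 mm, the disc sits flat on the collar, and the key end shows inside the keyway. The gripper is clear. Handing in.

```bash
python3 - <<'E'
from station import workorder
print(workorder.finish_job())
E
```

```text
the job is handed in; nothing more can be done
None
```

The key is in the shaft's slot and the pulley is fully home against the collar; I let go of both and handed the job in at about 24 s. No verdict was reported.

- **Key:** I put it in the slot until it touched the floor, with about 8 N contact, then let go. After release its top measured level along its length at x ≈ 21 mm against 22 nominal, a difference that matches the camera bias I had seen.
- **Pulley:** I took the silver one; the green and yellow pulleys and the spacer are look-alikes. It slid on with its keyway over the key and no added force until the collar, where force rose with no further travel.
- **Last checks after letting go:**
  - The shaft tip stands 26.0 mm out of the boss, and the disc is square to the shaft.
  - The key's end is visible inside the keyway at z ≈ 63 to 64 mm. Its centre is therefore at about 33 to 34 mm, at the lower end of the allowed range, so it lies at or near the slot's lower end.
  - The bystanders in view had not moved. In the last overhead picture the arm hid the mug and the yellow pulley; the gripper never came near either.

No check failed. The only disagreements were camera offsets of 1 to 2 mm, which I corrected for.

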